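Load the cold tray and hang its thermometer

ROBOT

A 7-joint arm with a two-finger parallel gripper is mounted at the origin on the work surface. World frame = base frame: x ahead of the robot, y to its left, z up, the work surface at z = 0. Lengths are in mm, angles in rad, forces in N, time in s.
With the tool pointing down it reaches from about 425 to 925 mm from the base axis. Payload 6.8 kg.
Tool frame: the origin (TCP) lies at the very end of the fingers, on their centre line; the grasp point (between the pads) lies 19 mm behind it; z points along the fingers, y is the direction in which the jaws open and shut (so a half turn about z gives the same grasp; the last joint's range is limited). The gripper opens to 85 mm and grips with 20 to 120 N. Pads are 22 mm wide; open, the fingers measure 114 mm over their backs; the gripper's body (76 mm by 85 mm) begins 54 mm behind the grasp point. The pads swing forward as they close: fully open they stand 13 mm farther back than shut.
Start: joints at [1.114, 0.477, 0.022, 1.555, -0.011, 1.109, -0.083], TCP at [230.705, -634.368, 231.308] pointing down, gripper open.
Joint ranges: [-2.96, 2.96], [-0.34, 2.1], [-1.41, 1.46], [0.24, 2.44], [-1.37, 4.51], [0.17, 1.92], [-2.96, 2.96]. Speed limits (rad/s): [2.39, 2.39, 3.14, 3.14, 3.14, 3.14, 3.14].

INTERFACE

Orientations are given as a rotation vector (axis times angle).
In Python, from workcell import manip, snapshot, camera_model gives the robot as it stands.
- The arm moves only by the shell command python3 -m inch 'ROWS' [OPENING] [FORCE]. ROWS is JSON, a list of rows, each a list of 2 entries, a list of its own where there are three numbers: the shift along the tool's x, y, z in cm, then the turn about the tool's z in degrees. A call has 1 to 12 rows; each row shifts and turns the commanded pose from where the row before left it, along the tool's axes as they then stand; what a row does not reach is not made up. A row lasts 1/8 s, in which the tool goes at most 62.5 mm and 10.7 degrees, less where a joint would pass 70% of its speed; a pose out of reach is approached as far as the arm can. A call with a gripper value outside its range is refused whole. OPENING is the closure in counts, from 0 (fully open) to 255 (shut), set as the call begins (- or left out, the last holds). The fingers move at their own pace and stop on an object; FORCE is the grip in N (left out, the last holds). Time passes only in rows, so rows that do not move let the fingers close. It gives the time, the measured TCP pose, the force and the opening at its end, in the units of the state.
- manip.observe(): the state, without advancing time (a new reading comes with each control period).
- snapshot(name): name is "scene" or "top" or "wrist"; returns (picture, depth): 400x640x3 uint8, red, green, blue; 400x640 float32, mm along the optical axis (not along the pixel's ray), 0 where there is no reading.
- camera_model(name): a dict with "fx", "fy", "cx", "cy" (pixels), "rvec" (rotation vector, rad) and "tvec" (3), from world to camera coordinates, as OpenCV has them. Camera axes: x right, y down, z forward; pixel columns grow to the right and rows downward; lengths in mm; the calibration is good to about 2 mm. A picture is of the moment at which its call begins: read the wrist's pose just before it. camera_model takes no time and is no camera call; for the wrist camera it gives the pose at the moment of the call.
- manip.hand_in(): hands the job in, once; it reports no verdict.
The state is a dict: "time": time; "joint_positions": joint angles; "qvel": joint speeds; "joint_efforts": joint torques, N m; "ee_pos": TCP position; "ee_rot": TCP orientation; "ft_force": force on the tool from outside, world axes, zero at the start; "moment": the same for the moment, N m; "opening": opening from 0.0 (shut) to 1.0 (fully open).
Only numpy, scipy, OpenCV 4.12 (cv2) and the standard library are available. Lean on these libraries where they do the work, as an engineer would, in place of code of your own. Each camera call takes 0.05 s, during which the arm holds its last target.

TASK

Make the cold tray ready for service: stand every cold pack on the bench upright in a slot of its own, right down on the slot's floor, the thick packs in the wide slots and the thin ones in the narrow slots. When all are in, hook the dial thermometer over the rail near the end away from the mark (the right-hand end, seen from the robot), then slide it along the rail, without unhooking it, until it hangs at the mark, straight above the pointer, and leave it hanging at rest. Do not shift the other things on the bench.

Things in the scene. Friction and masses are not known exactly. Their poses are not given: they have to be found in the camera images.
- thick_a: thick cold pack: an off-white plastic slab 100 mm long (its x), 36 mm thick (its y) and 70 mm high, standing on its long edge, with a solid grip tab on the middle of its top edge, 36 mm long (x), 18 mm thick (y) and 36 mm high (so 106 mm in all). Origin: centre of the underside; z up. About 0.28 kg. There are 4 to 6 packs in all; an absent one reads None from the start.
- thick_b: thick cold pack: an off-white plastic slab 100 mm long (its x), 36 mm thick (its y) and 70 mm high, standing on its long edge, with a solid grip tab on the middle of its top edge, 36 mm long (x), 18 mm thick (y) and 36 mm high (so 106 mm in all). Origin: centre of the underside; z up. About 0.28 kg. There are 4 to 6 packs in all; an absent one reads None from the start.
- thick_c: thick cold pack: an off-white plastic slab 100 mm long (its x), 36 mm thick (its y) and 70 mm high, standing on its long edge, with a solid grip tab on the middle of its top edge, 36 mm long (x), 18 mm thick (y) and 36 mm high (so 106 mm in all). Origin: centre of the underside; z up. About 0.28 kg. There are 4 to 6 packs in all; an absent one reads None from the start.
- thin_a: thin cold pack: an off-white plastic slab 100 mm long (its x), 20 mm thick (its y) and 70 mm high, standing on its long edge, with a solid grip tab on the middle of its top edge, 36 mm long (x), 18 mm thick (y) and 36 mm high (so 106 mm in all). Origin: centre of the underside; z up. About 0.17 kg. There are 4 to 6 packs in all; an absent one reads None from the start.
- thin_b: thin cold pack: an off-white plastic slab 100 mm long (its x), 20 mm thick (its y) and 70 mm high, standing on its long edge, with a solid grip tab on the middle of its top edge, 36 mm long (x), 18 mm thick (y) and 36 mm high (so 106 mm in all). Origin: centre of the underside; z up. About 0.17 kg. There are 4 to 6 packs in all; an absent one reads None from the start.
- thin_c: thin cold pack: an off-white plastic slab 100 mm long (its x), 20 mm thick (its y) and 70 mm high, standing on its long edge, with a solid grip tab on the middle of its top edge, 36 mm long (x), 18 mm thick (y) and 36 mm high (so 106 mm in all). Origin: centre of the underside; z up. About 0.17 kg. There are 4 to 6 packs in all; an absent one reads None from the start.
- slot0 (a point): wide slot of the fixed grey cold tray, 42 mm wide (y), 108 mm long (x). Point: centre of the slot's floor, 8 mm above the table; x along the slot, z up. Divider walls 6 mm thick rise 38 mm above this floor, the low walls at the two ends 22 mm. Slots 0 to 5 towards +y: wide, narrow, wide, narrow, wide, narrow.
- slot1 (a point): narrow slot of the fixed grey cold tray, 26 mm wide (y), 108 mm long (x). Point: centre of the slot's floor, 8 mm above the table; x along the slot, z up. Divider walls 6 mm thick rise 38 mm above this floor, the low walls at the two ends 22 mm. Slots 0 to 5 towards +y: wide, narrow, wide, narrow, wide, narrow.
- slot2 (a point): wide slot of the fixed grey cold tray, 42 mm wide (y), 108 mm long (x). Point: centre of the slot's floor, 8 mm above the table; x along the slot, z up. Divider walls 6 mm thick rise 38 mm above this floor, the low walls at the two ends 22 mm. Slots 0 to 5 towards +y: wide, narrow, wide, narrow, wide, narrow.
- slot3 (a point): narrow slot of the fixed grey cold tray, 26 mm wide (y), 108 mm long (x). Point: centre of the slot's floor, 8 mm above the table; x along the slot, z up. Divider walls 6 mm thick rise 38 mm above this floor, the low walls at the two ends 22 mm. Slots 0 to 5 towards +y: wide, narrow, wide, narrow, wide, narrow.
- slot4 (a point): wide slot of the fixed grey cold tray, 42 mm wide (y), 108 mm long (x). Point: centre of the slot's floor, 8 mm above the table; x along the slot, z up. Divider walls 6 mm thick rise 38 mm above this floor, the low walls at the two ends 22 mm. Slots 0 to 5 towards +y: wide, narrow, wide, narrow, wide, narrow.
- slot5 (a point): narrow slot of the fixed grey cold tray, 26 mm wide (y), 108 mm long (x). Point: centre of the slot's floor, 8 mm above the table; x along the slot, z up. Divider walls 6 mm thick rise 38 mm above this floor, the low walls at the two ends 22 mm. Slots 0 to 5 towards +y: wide, narrow, wide, narrow, wide, narrow.
- thermometer: steel dial thermometer with a hook, 156 mm high, 0.28 kg, standing on the table at first: a box 44 mm (x) by 60 (y) by 60 high, white dial on its +x face, the hook above it (see hook), and on the hook's flat roof (top at z = 118 mm) a black grip tab 36 mm long (y), 16 thick (x), 38 high. Origin: centre of the underside; z up. It hangs upright, its box directly under the bar.
- hook (a point): point in the hook where the rail's axis comes to lie, 104 mm above the underside; axes as thermometer. A strap on the -x side carries the roof (underside at z = 112 mm); a lip hangs from the roof's +x edge down to z = 90. Inside 27 mm wide (x), all 40 mm wide (y). A bar enters from +x through the 30 mm gap between box top (z = 60) and lip, then the hook is lowered on it.
- rail_mid (a point): middle of the axis of the fixed horizontal steel rail, 160 mm above the table: bar of radius 8 mm running 150 mm either way along this frame's y, between end posts 12 mm thick with tops at 168 mm; -x faces the robot, z up. A 10 mm high base beam lies below it. The thermometer may hang either way round; brought from the robot's side, lip first, its dial looks to +x.
- mark (a point): the mark on the rail: point on the rail's axis at a thin black collar painted round the bar (no obstacle), straight above a black upright pointer on the base beam whose tip is 53 mm above the table (3 mm clear of the hanging box). Always 30 to 85 mm to the +y side of the rail's middle; axes as rail_mid.
- cup: bystander: steel cup, 60 mm across, 85 mm high, between tray and rail; origin: centre of the underside
- spray_bottle: bystander: plain white bottle, 60 mm across, 170 mm high; origin: centre of the underside
- bowl: bystander: small steel bowl, 100 mm across, 50 mm high; origin: centre of the underside
- carton: bystander: cardboard carton 90 x 120 x 70 mm; origin: centre of the underside
- can: bystander: plain aluminium can, 72 mm across, 90 mm high; origin: centre of the underside
- spatula: bystander: 180 mm spatula lying flat; origin under it
- wrench: bystander: 180 mm wrench lying flat; origin under it
Things that resemble listed ones, but are neither listed nor needed, are in the scene too. What is shaped like the thick_a but orange is not meant. What is shaped like the thick_b but green is not meant.

How it is judged:
By the outcome, as a careful person would: the job done as asked, in the order asked, and still so for the second after the job is handed in, with the robot touching nothing.
Of thick_a, thick_b, thick_c, thin_a, thin_b, thin_c only 4 to 6 are there at a start; the rules pass over those that are not, and their reading is None.
At some moment in a run one of thick_a, thick_b, thick_c may be knocked a few centimetres aside while the robot is not near it.
Once in a run the grip may slacken for a moment while it holds something.
It also fails if it takes over 210 s, if anything falls off the work surface, if the arm or the gripper's body presses on something with over 40 N, if the wrist force passes 120 N, or if a joint passes its speed limit or range.

## Working session

There is one attempt and no reset: what is moved stays moved. The work goes in short steps, Python scripts to look and compute and a shell command to move; the robot and the scene stay as the last step left them, time stands still between calls to the robot, and variables do not carry over. Pictures are saved under pics/ and viewed, and the job is handed in when it is done.

```bash
mkdir -p pics; ls; python3 - <<'E'
from workcell import manip, snapshot, camera_model
import cv2
s=manip.observe(); print(s)
for n in ["scene","top","wrist"]:
    im,d=snapshot(n); cv2.imwrite(f"pics/{n}0.png",im[:,:,::-1]); print(n,camera_model(n))
    import numpy as np; np.savez(f"pics/{n}0.npz",im=im,d=d)
E
```

```text
pics
{'time': 0.0, 'joint_positions': array([ 1.11387985,  0.47778615,  0.02233429,  1.55641895, -0.01149529,
        1.10929709, -0.08309653]), 'qvel': array([-4.60173561e-05,  1.29947533e-03,  3.33973610e-04,  1.19639153e-03,
       -5.84721705e-04, -8.66724333e-04,  3.91696761e-04]), 'joint_efforts': array([ 1.47706771e-03, -5.96447289e+01,  1.60873018e+00, -2.81191063e+01,
        1.25535109e-02,  9.49322392e-03,  9.22406429e-06]), 'ee_pos': array([ 230.49879966, -633.81459412,  230.34868153]), 'ee_rot': array([-3.09222376e+00, -5.44896513e-01,  6.90102822e-04]), 'ft_force': array([-0.12157126, -0.07336302, -1.09206372]), 'moment': array([ 0.00489354,  0.05294703, -0.00560722]), 'opening': 1.0030748199830923}
scene {'fx': 467.55647952351404, 'fy': 467.55647952351404, 'cx': 318.1568857693522, 'cy': 203.66251532950974, 'rvec': array([ 2.08657449,  1.29784897, -0.53503039]), 'tvec': array([-323.92082051, -195.34025496, 1801.42093249])}
top {'fx': 435.1707961382738, 'fy': 435.1707961382738, 'cx': 313.2455496951432, 'cy': 196.65650878390994, 'rvec': array([ 2.08219645, -2.1452876 ,  0.18599185]), 'tvec': array([ 137.65248003,  488.10155622, 1586.1125992 ])}
wrist {'fx': 305.61830322020404, 'fy': 305.61830322020404, 'cx': 324.1081634270698, 'cy': 197.16129936579006, 'rvec': array([-2.37684871,  1.66489633,  0.23893466]), 'tvec': array([-674.01469766,  -35.71473501,  378.645002  ])}
```

View pics/scene0.png

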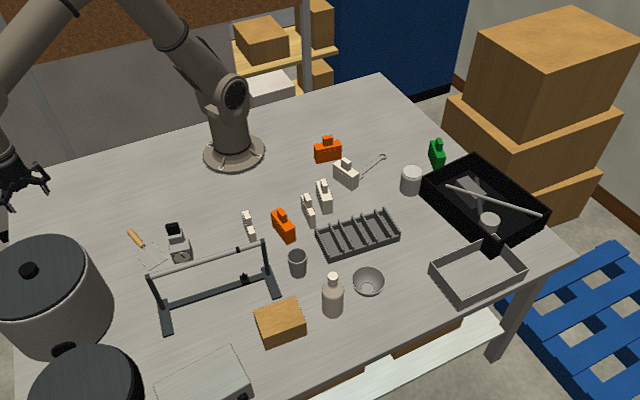

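View pics/top0.png

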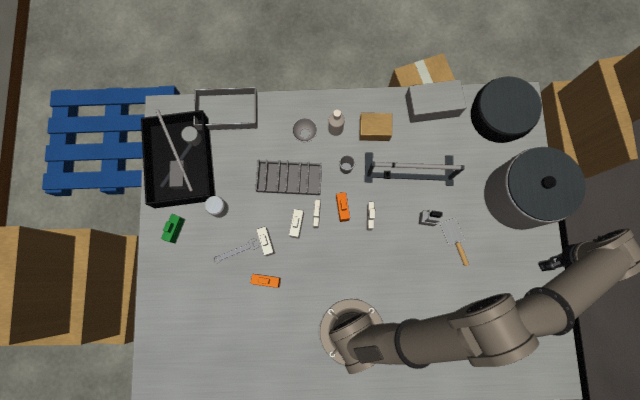

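View pics/wrist0.png

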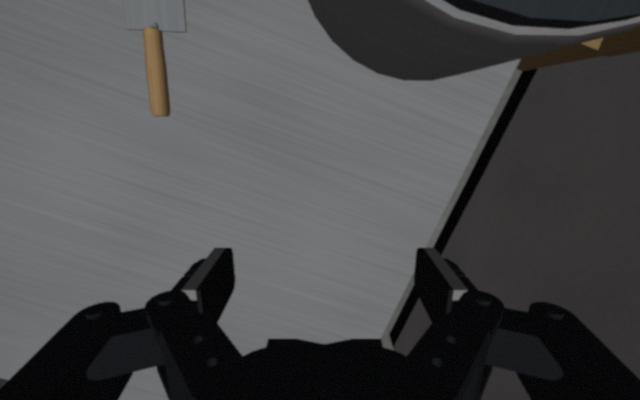

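Candidates in top picture: off-white packs at (265,240), (296,222), (317,213), (371,215). Orange (343,206), (265,281) and green (172,228) are decoys. I'll enlarge and measure them by depth.

```bash
cat > h.py <<'E'
import numpy as np, cv2
from workcell import manip, snapshot, camera_model
def cloud(n,d,cm=None):
    c=cm or camera_model(n); R=cv2.Rodrigues(np.array(c["rvec"]))[0]; t=np.array(c["tvec"])
    v,u=np.mgrid[0:d.shape[0],0:d.shape[1]]
    P=np.stack([(u-c["cx"])/c["fx"]*d,(v-c["cy"])/c["fy"]*d,d],-1)
    W=(P-t)@R
    W[d<=0]=np.nan
    return W
def proj(n,X,cm=None):
    c=cm or camera_model(n)
    K=np.array([[c["fx"],0,c["cx"]],[0,c["fy"],c["cy"]],[0,0,1.]])
    return cv2.projectPoints(np.array(X,float).reshape(-1,3),np.array(c["rvec"]),np.array(c["tvec"]),K,None)[0].reshape(-1,2)
def rect(pts):
    (c,s,a)=cv2.minAreaRect(pts.astype(np.float32)); return np.round(c,1),np.round(s,1),round(a,1)
E
python3 - <<'E'
from h import *
z=np.load("pics/top0.npz"); im,d=z["im"],z["d"]
cv2.imwrite("pics/topcrop.png",cv2.resize(im[85:300,150:480],None,fx=2.4,fy=2.4,interpolation=cv2.INTER_CUBIC)[:,:,::-1])
W=cloud("top",d)
for (u,v) in [(420,300),(200,330),(330,240),(400,240)]: print(u,v,W[v,u])
H=W[...,2]
for nm,(u,v),r in [("P1",(265,240),18),("P2",(296,222),18),("P3",(317,213),10),("P4",(371,215),18),("O",(343,206),16),("th",(432,216),16),("cup",(347,164),12),("can",(215,206),14),("tray",(289,177),40),("rail",(413,168),55)]:
    sub=W[v-r:v+r,u-r:u+r].reshape(-1,3); 
    s=sub[sub[:,2]>12]; t=s[s[:,2]>s[:,2].max()-12]
    print(nm,len(s),"all",rect(s[:,:2]),"top",len(t),rect(t[:,:2]),"zmax",s[:,2].max().round(1))
E
```

```text
420 300 [ 101.8413455  -256.83252343    7.03004569]
200 330 [ 16.67800582 552.28668193   2.30837989]
330 240 [331.73777443  64.89656161   2.42461879]
400 240 [ 324.52860982 -200.47595738   -5.13059756]
P1 330 all (array([323.8, 332.5]), array([101.3,  95.1]), 16.4) top 51 (array([331.4, 304.5]), array([35.4, 17.5]), 15.8) zmax 111.8
P2 315 all (array([397. , 192.9]), array([111.6,  98. ]), 42.6) top 50 (array([393.7, 189. ]), array([17.8, 35.5]), 76.0) zmax 111.9
P3 116 all (array([431.2, 111.7]), array([20.1, 79.3]), 82.7) top 44 (array([429.4, 113.5]), array([17.5, 34.1]), 81.0) zmax 114.4
P4 203 all (array([417.3, -70.1]), array([ 60.6, 101.1]), 81.7) top 44 (array([416.2, -86.3]), array([15.3, 33.3]), 88.4) zmax 114.7
O 303 all (array([459.5,  -3.5]), array([112. ,  75.7]), 7.4) top 46 (array([452. ,  14.1]), array([17.7, 34.1]), 89.2) zmax 114.6
th 307 all (array([ 405.8, -324.5]), array([ 63.7, 146.6]), 17.6) top 51 (array([ 400.1, -304.1]), array([36.6, 16.8]), 77.6) zmax 162.2
cup 187 all (array([611.5,  -5. ]), array([56.1, 57.1]), 87.4) top 42 (array([611.4,  -4.8]), array([55.7, 56.3]), 87.0) zmax 95.0
can 451 all (array([477.1, 498.7]), array([103.7,  71.4]), 48.4) top 177 (array([475.8, 491. ]), array([82. , 62.2]), 22.9) zmax 100.7
tray 1212 all (array([578.1, 215.9]), array([248.5, 329.5]), 86.5) top 46 (array([429.1, 147.9]), array([34.3, 90.7]), 0.4) zmax 114.4
rail 2469 all (array([ 599.5, -253.2]), array([395.2, 446.6]), 86.5) top 226 (array([ 569.2, -248.3]), array([321.9,  17.2]), 85.6) zmax 178.4
```

View pics/topcrop.png

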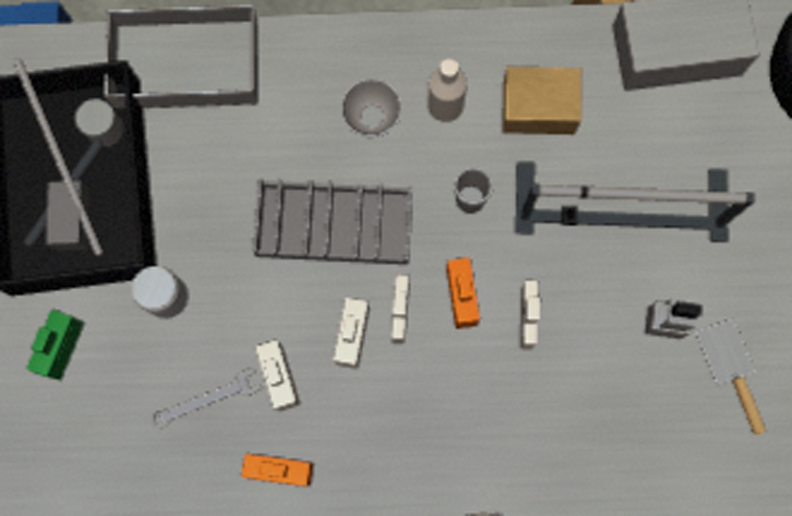

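```bash
cat >> h.py <<'E'
from scipy.spatial.transform import Rotation as Rn
def wrap(a,p=360): return (a+p/2)%p-p/2
def pose():
    s=manip.observe(); R=Rn.from_rotvec(s["ee_rot"]).as_matrix()
    return s,np.array(s["ee_pos"]),R,np.degrees(np.arctan2(R[1,0],R[0,0]))
def go(x,y,z,yaw=None):
    s,p,R,a=pose(); d=R.T@(np.array([x,y,z])-p)
    print(f"t={s['time']:.1f} at {p.round(1)} yaw {a:.1f} -> shift cm {np.round(d/10,2)}",("turn %.1f"%-wrap(yaw-a)) if yaw is not None else "")
def blobs(W,im,z0,z1,minpx=20):
    m=((W[...,2]>z0)&(W[...,2]<z1)).astype(np.uint8)
    n,l=cv2.connectedComponents(m)
    for i in range(1,n):
        k=l==i
        if k.sum()<minpx: continue
        P=W[k]; v,u=np.argwhere(k).mean(0)
        c,sz,a=rect(P[:,:2]); 
        if sz[0]<sz[1]: a-=90
        print(f"px({u:.0f},{v:.0f}) n{k.sum()} c{c} mean{P.mean(0).round(1)} size{sz} long-axis {wrap(a,180):.1f} rgb{im[k].mean(0).round()}")
def wrist(name,show=True):
    s,p,R,a=pose(); cm=camera_model("wrist"); im,d=snapshot("wrist")
    cv2.imwrite(f"pics/{name}.png",im[:,:,::-1]); np.savez(f"pics/{name}.npz",im=im,d=d,rvec=cm["rvec"],tvec=cm["tvec"])
    W=cloud("wrist",d,cm); return im,d,W,cm
E
python3 - <<'E'
from h import *
c=camera_model("wrist"); R=cv2.Rodrigues(c["rvec"])[0]; C=-R.T@c["tvec"]
s,p,Rt,a=pose(); print("cam in tool",Rt.T@(C-p),"axes cam in tool cols\n",(Rt.T@R.T).round(3),a)
z=np.load("pics/wrist0.npz"); W=cloud("wrist",z["d"],c); print(W[60,250],W[200,300],W[300,320])
go(440,-86,230,0)
E
python3 -m inch '[[[0,0,-1],10],[[0,0,-1],10],[[0,0,0],0]]'
```

```text
cam in tool [ 7.09409064e+01  1.09745700e-02 -1.41747079e+02] axes cam in tool cols
 [[-0.    -0.96  -0.278]
 [ 1.    -0.    -0.001]
 [ 0.001 -0.278  0.96 ]] 19.98569637242694
[ 3.17780227e+02 -5.13218839e+02  3.06453093e-01] [ 1.81607333e+02 -6.18537934e+02  2.82025420e-01] [  51.18282118 -692.3483303    -1.39826033]
t=0.1 at [ 230.5 -633.9  230.6] yaw 20.0 -> shift cm [ 38.41 -44.34   0.11] turn 20.0
time: 0.52
ee_pos: [230.9, -634.6, 251.8]
ee_rot: [3.141, 0.002, 0.0]
ft_force: [0.3, 1.4, -0.4]
opening: 1.001
```

```bash
python3 -m inch '[[[2.1,-5.4,0],0],[[2.1,-5.4,0],0],[[2.1,-5.4,0],0],[[2.1,-5.4,0],0],[[2.1,-5.4,0],0],[[2.1,-5.4,0],0],[[2.1,-5.4,0],0],[[2.1,-5.4,0],0],[[2.1,-5.4,0],0],[[2.1,-5.4,0],0],[[0,0,0],0]]'
python3 - <<'E'
from h import *
im,d,W,cm=wrist("w1")
blobs(W,im,90,125)
go(416,-86,74,-2)
E
```

```text
time: 1.9
ee_pos: [442.0, -89.8, 251.2]
ee_rot: [-3.14, -0.019, -0.001]
ft_force: [-0.5, -0.3, 0.9]
opening: 0.999
px(328,29) n147 c[576.9 -91.1] mean[576.3 -91.2 108.8] size[12.   2.3] long-axis 85.4 rgb[15. 16. 19.]
px(217,169) n865 c[454.5  15.1] mean[455.6  13.3 103.5] size[36.  18.8] long-axis 6.8 rgb[130.  68.  31.]
px(121,190) n991 c[432.2 113.4] mean[433.3 110.5 102.3] size[19.3 36.3] long-axis -7.6 rgb[114. 108. 104.]
px(320,207) n672 c[416.9 -85.8] mean[419.2 -86.  104.3] size[18.  36.6] long-axis -4.1 rgb[143. 140. 135.]
px(536,223) n1333 c[ 401.9 -303.4] mean[ 408.1 -296.8  113.2] size[41.7 37.8] long-axis 79.4 rgb[72. 73. 73.]
px(52,222) n1039 c[396.7 189.7] mean[398.5 186.4 101.7] size[19.6 36.6] long-axis -12.1 rgb[105. 100.  96.]
px(6,376) n191 c[198.4 296.2] mean[197.3 293.8  98. ] size[18.2 14.1] long-axis 39.3 rgb[63. 29.  9.]
t=1.9 at [441.1 -92.6 251. ] yaw 0.5 -> shift cm [-2.49 -0.67 17.7 ] turn 2.5
```

View pics/w1.png

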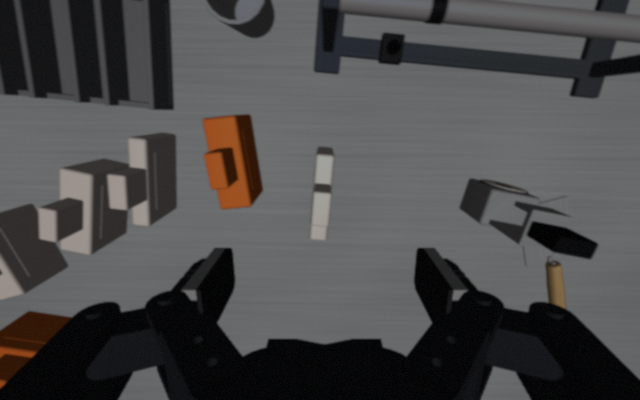

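White off-white thin pack P4 at px (320,195); orange (230,165) is the decoy, with P3/P2 at (150,180)/(80,205). I'll refine P4's yaw and grasp it.

```bash
cat >> h.py <<'E'
def pack(W,c,r=75,zl=60,zh=112,white=None):
    """long axis & centre of top faces (slab top z~70 and tab) near c, nearest cluster"""
    q=(np.hypot(W[...,0]-c[0],W[...,1]-c[1])<r)&(W[...,2]>62)&(W[...,2]<zh)
    n,l=cv2.connectedComponents(q.astype(np.uint8)); best=None
    for i in range(1,n):
        P=W[l==i]
        if len(P)<100: continue
        dd=np.hypot(*(np.median(P[:,:2],0)-c))
        if best is None or dd<best[0]: best=(dd,P)
    P=best[1]
    for nm,a,b in (("slabtop",66,74),("tabtop",101,110)):
        s=P[(P[:,2]>a)&(P[:,2]<b)]
        if len(s)<10: print(nm,"few"); continue
        cc,sz,an=rect(s[:,:2])
        if sz[0]<sz[1]: an-=90
        print(nm,len(s),"c",cc,"size",sz,"axis %.1f"%wrap(an,180),"z",np.median(s[:,2]).round(1))
E
python3 - <<'E'
from h import *
z=np.load("pics/w1.npz"); cm={**camera_model("wrist"),"rvec":z["rvec"],"tvec":z["tvec"]}
W=cloud("wrist",z["d"],cm)
for c in [(417,-86),(432,113),(397,190)]: pack(W,c)
go(417,-86,76,-3.5)
E
```

```text
slabtop 818 c [417.1 -85.9] size [19.9 99.5] axis -4.2 z 69.0
tabtop 624 c [416.8 -85.8] size [18.  36.5] axis -4.1 z 105.1
slabtop 1162 c [432.1 113.2] size [20.6 99.3] axis -6.0 z 69.2
tabtop 714 c [432.2 113.6] size [19.2 36.3] axis -7.4 z 105.2
slabtop 2044 c [396.7 189.3] size [ 36.7 100.4] axis -11.8 z 69.3
tabtop 697 c [396.8 190.1] size [18.9 36.5] axis -13.0 z 105.1
t=1.9 at [441.1 -92.6 251. ] yaw 0.5 -> shift cm [-2.39 -0.67 17.5 ] turn 4.0
```

```bash
python3 -m inch '[[[0,0,0],4.5],[[-1.2,-0.3,4],0],[[-1.2,-0.4,4],0],[[0,0,4],0],[[0,0,0],0],[[0,0,0],0]]' 60 60
python3 - <<'E'
from h import *
go(417,-86,75,-4.1)
E
```

```text
time: 2.7
ee_pos: [418.1, -86.4, 132.3]
ee_rot: [3.139, -0.124, 0.002]
ft_force: [0.2, -0.2, 0.5]
opening: 0.761
t=2.7 at [418.1 -86.4 132.3] yaw -4.5 -> shift cm [-0.12 -0.03  5.73] turn -0.4
```

```bash
python3 -m inch '[[[-0.1,0,2.8],0],[[0,0,2.9],0],[[0,0,0],0],[[0,0,0],0]]' 60 60; python3 -m inch '[[[0,0,0],0],[[0,0,0],0],[[0,0,0],0],[[0,0,0],0]]' 255 60;  python3 -m inch '[[[0,0,-2],0],[[0,0,0],0],[[0,0,0],0]]'
```

```text
time: 3.2
ee_pos: [417.8, -85.8, 75.9]
ee_rot: [3.139, -0.124, 0.004]
ft_force: [-0.0, -0.0, -0.1]
opening: 0.766
time: 3.7
ee_pos: [417.1, -85.6, 75.0]
ee_rot: [3.139, -0.124, 0.002]
ft_force: [-1.1, 0.1, 6.6]
opening: 0.202
time: 4.08
ee_pos: [416.2, -85.5, 93.9]
ee_rot: [3.139, -0.124, -0.001]
ft_force: [-0.7, -0.3, -2.2]
opening: 0.2
```

```bash
python3 -m inch '[[[0,0,-5],0],[[0,0,-5],0],[[0,0,-3],-4.5],[[1,-5,0],0],[[1,-5,0],0],[[1,-5,0],0],[[1,-5,0],0],[[1,-5,0],0],[[2,-3.5,0],0],[[0,0,0],0],[[0,0,0],0]]' 255 90
python3 - <<'E'
from h import *
im,d,W,cm=wrist("w2")
go(500,205,230,0)
for (z0,z1) in ((38,52),):
    m=((W[...,2]>z0)&(W[...,2]<z1)&(W[...,0]>490)&(W[...,0]<660)&(W[...,1]>60)); P=W[m]; print(len(P),rect(P[:,:2]))
E
```

```text
time: 5.45
ee_pos: [485.9, 198.6, 223.1]
ee_rot: [3.14, -0.001, -0.003]
ft_force: [0.4, -0.8, -2.7]
opening: 0.195
t=5.5 at [486.  198.1 223.4] yaw -0.1 -> shift cm [ 1.4  -0.69 -0.66] turn -0.1
8228 (array([575.5, 299.6]), array([152.6, 426.2]), 3.3)
```

View pics/w2.png

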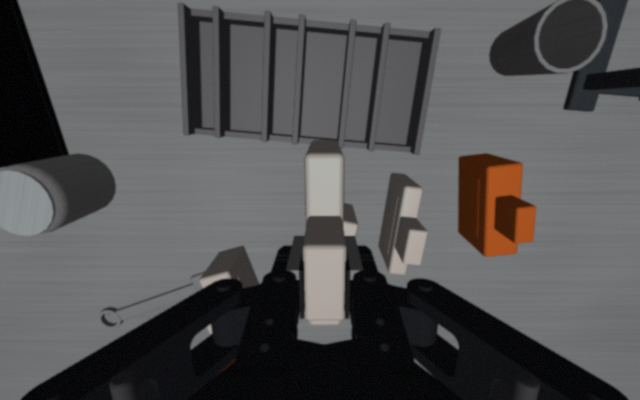

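```bash
cat >> h.py <<'E'
def tray(W,box=((490,680),(60,340))):
    m=((W[...,2]>40)&(W[...,2]<51)&(W[...,0]>box[0][0])&(W[...,0]<box[0][1])&(W[...,1]>box[1][0])&(W[...,1]<box[1][1]))
    n,l=cv2.connectedComponents(m.astype(np.uint8)); out=[]
    for i in range(1,n):
        P=W[l==i]
        if len(P)<150: continue
        c,sz,a=rect(P[:,:2]); 
        if sz[0]<sz[1]: a-=90
        print(len(P),c,sz,"axis %.1f"%wrap(a,180),"z",np.median(P[:,2]).round(1))
E
python3 - <<'E'
from h import *
z=np.load("pics/w2.npz"); cm={**camera_model("wrist"),"rvec":z["rvec"],"tvec":z["tvec"]}
W=cloud("wrist",z["d"],cm); tray(W)
E
```

```text
991 [590.2 335.5] [  7.2 119.7] axis -4.8 z 44.9
991 [587.5 303.7] [  6.6 119.2] axis -4.9 z 44.9
894 [583.1 256. ] [  6.5 118.7] axis -4.9 z 45.1
841 [580.4 224.3] [  6.3 119.5] axis -4.8 z 45.1
802 [576.3 176.5] [  6.1 119.2] axis -4.9 z 45.2
859 [574.  144.6] [  6.4 118.9] axis -4.9 z 45.0
918 [569.6  96.9] [  6.7 119.2] axis -4.8 z 44.9
```

```bash
python3 -m inch '[[[3.4,-4,0],0],[[3.4,-4,0],0],[[3.4,-4,0],0],[[0,0,2],4.8],[[0,0,3],0],[[0,0,0],0],[[0,0,0],0]]'
python3 - <<'E'
from h import *
go(588.9,319.6,83,-4.9)
E
```

```text
time: 6.38
ee_pos: [589.1, 318.8, 175.3]
ee_rot: [-3.139, 0.134, -0.001]
ft_force: [-0.1, 1.0, -1.4]
opening: 0.204
t=6.4 at [589.1 318.8 175.3] yaw -4.9 -> shift cm [-0.04 -0.08  9.23] turn 0.0
```

```bash
python3 -m inch '[[[0,-0.1,3],0],[[0,0,2],0],[[0,0,0],0],[[0,0,2],0],[[0,0,1.5],0],[[0,0,0],0]]'
python3 - <<'E'
from h import *
go(588.9,319.6,83,-4.9)
E
```

```text
time: 7.12
ee_pos: [587.7, 319.7, 87.4]
ee_rot: [3.137, -0.132, -0.004]
ft_force: [0.2, -0.4, -1.4]
opening: 0.195
t=7.1 at [587.7 319.7  87.4] yaw -4.8 -> shift cm [ 0.12 -0.    0.44] turn 0.1
```

```bash
python3 -m inch '[[[0,0,0.3],0],[[0,0,0.2],0],[[0,0,0],0],[[0,0,0],0]]'

```

```text
time: 7.62
ee_pos: [588.9, 320.6, 84.6]
ee_rot: [-3.139, 0.132, -0.001]
ft_force: [0.8, 0.4, -1.8]
opening: 0.2
```

```bash
python3 -m inch '[[[0,0,0.2],0],[[0,0,0],0],[[0,0,0],0]]'

```

```text
time: 8.0
ee_pos: [589.0, 320.8, 83.2]
ee_rot: [-3.138, 0.132, -0.001]
ft_force: [-0.9, -0.8, 6.1]
opening: 0.192
```

```bash
python3 -m inch '[[[0,0,0.15],0],[[0,0,0],0],[[0,0,0],0]]'

```

```text
time: 8.38
ee_pos: [589.1, 320.9, 83.2]
ee_rot: [-3.138, 0.132, -0.002]
ft_force: [-4.4, -4.5, 14.8]
opening: 0.194
```

```bash
python3 -m inch '[[[0,0,0],0],[[0,0,0],0],[[0,0,-1],0],[[0,0,-4],0],[[0,0,-5],0],[[0,0,-2],0],[[-3,5,0],0],[[-3,5,0],0],[[-3,5,0],0],[[-3,4,0],0],[[0,0,0],0]]' 90 90
python3 - <<'E'
from h import *
im,d,W,cm=wrist("w3")
tray(W)
for c in [(432,113),(397,190),(588.9,319)]: 
  try: pack(W,c)
  except Exception as e: print(e)
blobs(W,im,95,125)
go(432,113,76,-7)
E
```

```text
time: 9.75
ee_pos: [450.7, 137.6, 200.3]
ee_rot: [3.135, -0.138, -0.003]
ft_force: [0.6, 0.5, 0.6]
opening: 0.646
1978 [577.3 307.8] [14.6 98.3] axis -5.2 z 45.0
1037 [572.9 256.6] [ 6.9 98.6] axis -4.9 z 44.9
977 [570.1 225.1] [ 6.9 98.7] axis -4.8 z 45.0
879 [565.5 177.2] [ 6.4 97.8] axis -4.8 z 45.0
819 [562.7 145.5] [ 6.1 97.7] axis -4.8 z 45.1
842 [559.5  97.7] [ 6.2 97.9] axis -4.8 z 45.0
slabtop 1168 c [432. 114.] size [19.9 99.5] axis -6.2 z 68.9
tabtop 898 c [432.1 114. ] size [18.2 36. ] axis -6.1 z 105.1
slabtop 2052 c [396.8 190.5] size [36.  99.9] axis -12.2 z 69.1
tabtop 388 c [395.7 185.5] size [ 9.8 36.3] axis -7.0 z 105.1
slabtop 755 c [577.5 312.2] size [16.1 82.6] axis -15.8 z 70.0
tabtop 618 c [585.7 313.9] size [15.8 38.7] axis -26.9 z 105.4
px(45,31) n2699 c[589.3 320.3] mean[588.5 316.7 109.2] size[20.1 36.5] long-axis -5.1 rgb[106. 100.  96.]
px(473,180) n1199 c[454.7  16.1] mean[455.8  17.6 103.9] size[35.8 18.7] long-axis 7.4 rgb[141.  72.  33.]
px(354,216) n960 c[432.1 114. ] mean[433.7 114.2 104.5] size[18.2 36. ] long-axis -6.1 rgb[155. 151. 145.]
px(275,260) n447 c[395.9 185.3] mean[399.5 184.9 104. ] size[11.  36.9] long-axis -5.4 rgb[133. 126. 122.]
t=9.8 at [452.5 139.7 200.9] yaw -4.9 -> shift cm [-1.81  2.83 12.49] turn 2.1
```

View pics/w3.png

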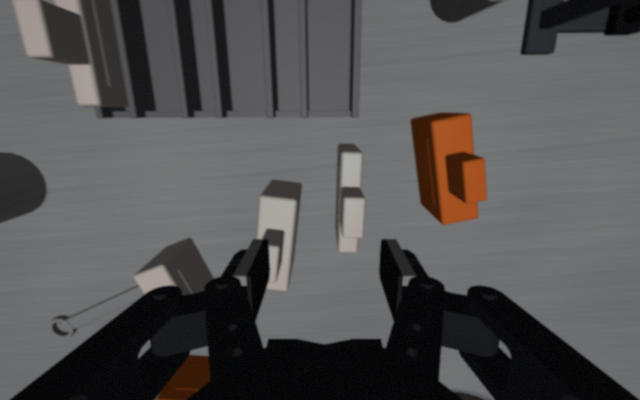

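```bash
python3 -m inch '[[[-1.8,2.7,3],0],[[0,0,4],1.3],[[0,0,2],0],[[0,0,0],0],[[0,0,0],0]]'
python3 - <<'E'
from h import *
go(432,114,75,-6.2)
E
```

```text
time: 10.42
ee_pos: [433.9, 116.9, 111.5]
ee_rot: [-3.136, 0.166, -0.002]
ft_force: [-0.4, -0.3, 0.2]
opening: 0.642
t=10.4 at [433.9 116.9 111.5] yaw -6.1 -> shift cm [-0.17  0.31  3.65] turn 0.1
```

```bash
python3 -m inch '[[[-0.2,0.2,2],0],[[0,0,1.6],0],[[0,0,0],0],[[0,0,0],0]]'
python3 - <<'E'
from h import *
go(432,114,75,-6.2)
E
```

```text
time: 10.92
ee_pos: [431.2, 114.4, 75.3]
ee_rot: [-3.137, 0.167, -0.001]
ft_force: [0.9, 0.0, 0.2]
opening: 0.647
t=10.9 at [431.2 114.4  75.3] yaw -6.1 -> shift cm [0.08 0.03 0.03] turn 0.1
```

```bash
python3 -m inch '[[[0,0,0],0],[[0,0,0],0],[[0,0,0],0],[[0,0,0],0],[[0,0,-3],0],[[0,0,-5],0],[[0,0,-3],-1.3],[[0,0,0],0],[[0,0,0],0]]' 255 90
python3 - <<'E'
from h import *
go(581.8,240.2,83,-4.9)
E
```

```text
time: 12.05
ee_pos: [430.0, 113.5, 183.8]
ee_rot: [3.138, -0.133, -0.002]
ft_force: [-0.0, 0.1, -2.7]
opening: 0.199
t=12.1 at [430.  113.5 183.8] yaw -4.8 -> shift cm [ 14.08 -13.91  10.05] turn 0.1
```

```bash
python3 -m inch '[[[4.4,-4,0],0],[[4.4,-4,0],0],[[4.3,-4,0],0],[[1,-1.9,2],0],[[0,0,2],0],[[0,0,0],0],[[0,0,0],0]]'
python3 - <<'E'
from h import *
go(581.8,240.2,83,-4.9)
E
```

```text
time: 12.92
ee_pos: [582.5, 239.5, 144.7]
ee_rot: [3.138, -0.133, -0.001]
ft_force: [-0.1, 0.0, -1.5]
opening: 0.195
t=12.9 at [582.5 239.5 144.7] yaw -4.9 -> shift cm [-0.07 -0.07  6.17] turn 0.0
```

```bash
python3 -m inch '[[[-0.1,-0.1,2],0],[[0,0,2],0],[[0,0,1.5],0],[[0,0,0.5],0],[[0,0,0],0],[[0,0,0],0]]'

```

```text
time: 13.68
ee_pos: [582.3, 242.0, 85.0]
ee_rot: [-3.138, 0.132, -0.001]
ft_force: [-0.1, -0.2, -2.0]
opening: 0.199
```

```bash
python3 -m inch '[[[0,0,0.2],0],[[0,0,0],0],[[0,0,0],0]]'

```

```text
time: 14.05
ee_pos: [582.6, 242.1, 83.5]
ee_rot: [-3.138, 0.132, -0.002]
ft_force: [-0.1, -0.6, 4.1]
opening: 0.196
```

```bash
python3 -m inch '[[[0,0.15,0.15],0],[[0,0,0],0],[[0,0,0],0]]'

```

```text
time: 14.42
ee_pos: [582.6, 241.9, 83.5]
ee_rot: [-3.137, 0.131, -0.004]
ft_force: [-3.2, -0.6, 13.6]
opening: 0.198
```

```bash
python3 -m inch '[[[0,0,0],0],[[0,0,0],0],[[0,0,-1],0],[[0,0,-4],0],[[0,0,-5],0],[[0,0,-2],0],[[-4,2,0],0],[[-4,2,0],0],[[-4,0,0],0],[[-4,0,0],0],[[0,0,0],0],[[0,0,0],0]]' 90 90
python3 - <<'E'
from h import *
im,d,W,cm=wrist("w4")
for c in [(397,190),(331,304)]: 
  try: pack(W,c)
  except Exception as e: print(e)
blobs(W,im,95,125)
go(397,190,75,-12)
E
```

```text
time: 15.92
ee_pos: [419.6, 213.7, 201.4]
ee_rot: [3.139, -0.132, 0.001]
ft_force: [1.1, -0.2, 0.3]
opening: 0.645
slabtop 2589 c [396.7 190.5] size [36.1 99.8] axis -12.2 z 69.1
tabtop 887 c [396.9 190.5] size [18.2 36.1] axis -12.2 z 105.1
slabtop 256 c [298. 282.] size [16.3 34.5] axis -23.9 z 69.1
tabtop few
px(153,2) n148 c[571.4 321.4] mean[571.3 320.3 100.9] size[ 2.8 17. ] long-axis -86.6 rgb[56. 54. 52.]
px(266,2) n101 c[565.5 242.8] mean[565.5 242.7  99.5] size[ 2.4 17.1] long-axis -89.3 rgb[56. 53. 51.]
px(573,134) n1502 c[454.1  15.8] mean[455.1  18.5 103.4] size[36.6 20.1] long-axis 5.8 rgb[123.  61.  25.]
px(354,221) n951 c[396.9 190.6] mean[398.5 190.9 104.5] size[18.2 36.1] long-axis -12.4 rgb[149. 144. 139.]
t=16.0 at [420.  213.7 201.4] yaw -4.9 -> shift cm [-2.09  2.56 12.63] turn 7.1
```

View pics/w4.png

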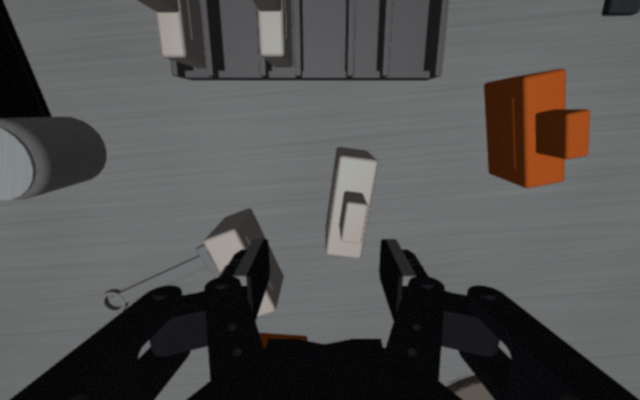

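Thick P2 (off-white) at px (350,200), unmoved; both thin packs are in slots at (172,35) and (272,35). Grasping P2.

```bash
python3 -m inch '[[[-2.1,2.5,3],0],[[0,0,4],7.3],[[0,0,2],0],[[0,0,0],0],[[0,0,0],0]]'
python3 - <<'E'
from h import *
go(396.8,190.5,75,-12.2)
E
```

```text
time: 16.6
ee_pos: [397.0, 191.2, 111.9]
ee_rot: [-3.123, 0.332, -0.001]
ft_force: [0.2, -0.4, -1.1]
opening: 0.648
t=16.6 at [397.  191.2 111.9] yaw -12.1 -> shift cm [-0.01  0.07  3.69] turn 0.1
```

```bash
python3 -m inch '[[[0,0,2],0],[[0,0,1.7],0],[[0,0,0],0],[[0,0,0],0]]';python3 -m inch '[[[0,0,0],0],[[0,0,0],0],[[0,0,0],0],[[0,0,0],0],[[0,0,-3],0],[[0,0,-4],0],[[0,0,-4],-7.3],[[0,0,0],0],[[0,0,0],0]]' 255 100
python3 - <<'E'
from h import *
go(571.8,120.8,83,-4.9)
go(578.4,200.4,83,-4.9)
E
```

```text
time: 17.1
ee_pos: [396.9, 191.2, 75.3]
ee_rot: [-3.123, 0.332, -0.002]
ft_force: [0.4, -0.3, 0.7]
opening: 0.65
time: 18.23
ee_pos: [395.3, 189.9, 183.3]
ee_rot: [3.138, -0.135, -0.002]
ft_force: [-0.5, -1.0, -3.8]
opening: 0.195
t=18.2 at [395.3 189.9 183.3] yaw -4.9 -> shift cm [18.19  5.36 10.01] turn -0.0
t=18.2 at [395.3 189.9 183.3] yaw -4.9 -> shift cm [18.16 -2.63 10.  ] turn -0.0
```

```bash
python3 -m inch '[[[4.5,1.3,0],0],[[4.5,1.3,0],0],[[4.5,1.3,0],0],[[4.5,1.3,0],0],[[0,0,4],0],[[0,0,0],0],[[0,0,0],0]]'
python3 - <<'E'
from h import *
go(571.8,120.8,83,-4.9)
E
```

```text
time: 19.1
ee_pos: [570.2, 124.4, 143.9]
ee_rot: [3.139, -0.131, -0.003]
ft_force: [0.8, -0.1, -1.8]
opening: 0.191
t=19.1 at [570.2 124.4 143.9] yaw -4.8 -> shift cm [0.21 0.34 6.09] turn 0.1
```

```bash
python3 -m inch '[[[0.2,0.3,1],0],[[0,0,0],0],[[0,0,0],0]]'
python3 - <<'E'
from h import *
go(571.8,120.8,83,-4.9)
E
```

```text
time: 19.48
ee_pos: [572.9, 120.7, 134.7]
ee_rot: [-3.139, 0.132, -0.001]
ft_force: [-0.6, -1.0, -3.4]
opening: 0.192
t=19.5 at [572.9 120.7 134.7] yaw -4.8 -> shift cm [-0.12 -0.    5.17] turn 0.1
```

```bash
python3 -m inch '[[[-0.1,0,2],0],[[0,0,1.5],0],[[0,0,1],0],[[0,0,0.4],0],[[0,0,0],0],[[0,0,0],0]]';  python3 -m inch '[[[0,0,0.2],0],[[0,0,0],0],[[0,0,0],0]]'

```

```text
time: 20.23
ee_pos: [572.2, 120.9, 85.8]
ee_rot: [-3.139, 0.132, -0.001]
ft_force: [-0.1, 0.4, -3.1]
opening: 0.194
time: 20.6
ee_pos: [571.8, 120.7, 83.4]
ee_rot: [3.139, -0.132, 0.0]
ft_force: [0.6, -0.5, -3.3]
opening: 0.197
```

```bash
python3 -m inch '[[[0,0,0.15],0],[[0,0,0],0],[[0,0,0],0]]'

```

```text
time: 20.98
ee_pos: [571.9, 120.8, 83.1]
ee_rot: [3.138, -0.132, 0.001]
ft_force: [-4.3, -1.6, 7.7]
opening: 0.194
```

```bash
python3 -m inch '[[[0,0,0],0],[[0,0,0],0],[[0,0,-1],0],[[0,0,-4],0],[[0,0,-5],0],[[0,0,-2],-5],[[-4,-4,0],0],[[-4,-4,0],0],[[-4,-4,0],0],[[-4,-4,0],0],[[0,0,0],-8],[[0,0,0],-8]]' 90 90
python3 - <<'E'
from h import *
go(365,314,200,16)
E
```

```text
time: 22.48
ee_pos: [410.7, 281.2, 202.6]
ee_rot: [-3.109, -0.453, -0.002]
ft_force: [0.5, 0.7, -0.3]
opening: 0.646
t=22.5 at [410.7 281.2 202.6] yaw 16.6 -> shift cm [-3.45 -4.45  0.26] turn 0.6
```

```bash
python3 -m inch '[[[-3.4,-4.4,0],0],[[0,0,0],0],[[0,0,0],0]]' 90 90
python3 - <<'E'
from h import *
im,d,W,cm=wrist("w5")
pack(W,(331,304))
blobs(W,im,95,125)
go(331,304,75,16)
E
```

```text
time: 22.85
ee_pos: [366.6, 313.0, 202.3]
ee_rot: [3.11, 0.443, 0.001]
ft_force: [0.2, 0.6, -0.6]
opening: 0.646
slabtop 2580 c [334.3 306.1] size [99.8 35.9] axis 16.5 z 69.1
tabtop 840 c [334.5 306.2] size [36.1 17.8] axis 15.5 z 105.1
px(321,234) n890 c[334.5 306.2] mean[336.4 306.9 104.6] size[36. 18.] long-axis 16.2 rgb[147. 141. 136.]
t=22.9 at [367.1 312.6 202.1] yaw 16.1 -> shift cm [-3.71 -0.18 12.71] turn 0.1
```

View pics/w5.png

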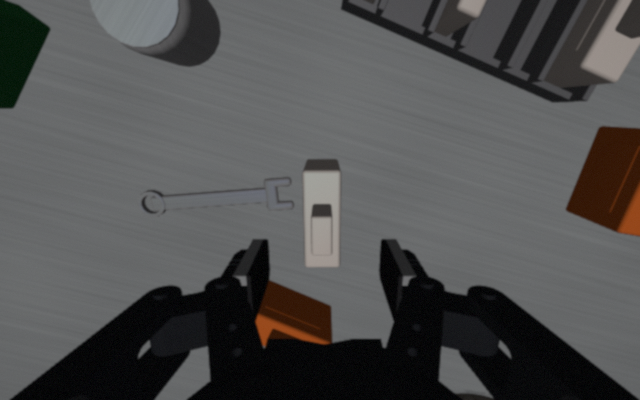

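```bash
python3 -m inch '[[[-3.3,0.1,3],0],[[0,0,4],0],[[0,0,2],0],[[0,0,0],0],[[0,0,0],0]]'
python3 - <<'E'
from h import *
go(334.4,306.2,75,16.3)
E
```

```text
time: 23.52
ee_pos: [335.9, 303.1, 112.6]
ee_rot: [-3.11, -0.44, -0.002]
ft_force: [-0.4, 0.1, 0.7]
opening: 0.644
t=23.5 at [335.9 303.1 112.6] yaw 16.1 -> shift cm [-0.06 -0.34  3.76] turn -0.2
```

```bash
python3 -m inch '[[[0,-0.3,2],0],[[0,0,1.8],0],[[0,0,0],0],[[0,0,0],0]]'; python3 -m inch '[[[0,0,0],0],[[0,0,0],0],[[0,0,0],0],[[0,0,0],0],[[0,0,-3],0],[[0,0,-4],0],[[0,0,-4.5],0],[[0,0,0],10],[[0,0,0],10],[[0,0,0],1],[[0,0,0],0]]' 255 100
python3 - <<'E'
from h import *
go(578.4,200.4,83,-4.9)
E
```

```text
time: 24.02
ee_pos: [334.4, 305.9, 74.2]
ee_rot: [-3.11, -0.442, -0.001]
ft_force: [0.6, -0.3, -0.3]
opening: 0.646
time: 25.4
ee_pos: [333.8, 305.5, 188.5]
ee_rot: [3.138, -0.127, -0.001]
ft_force: [-0.5, 0.4, -3.6]
opening: 0.195
t=25.4 at [333.8 305.5 188.5] yaw -4.6 -> shift cm [25.23  8.49 10.54] turn 0.3
```

```bash
python3 -m inch '[[[4,4.2,-1],0],[[4,4.3,0],0],[[4.3,0,0],0],[[4.3,0,0],0],[[4.3,0,0],0],[[4.3,0,0],0.3],[[0,0,3],0],[[0,0,0],0],[[0,0,0],0]]'
python3 - <<'E'
from h import *
go(578.4,200.4,83,-4.9)
E
```

```text
time: 26.52
ee_pos: [577.7, 200.3, 169.2]
ee_rot: [-3.138, 0.137, 0.001]
ft_force: [0.1, -0.1, -2.4]
opening: 0.197
t=26.5 at [577.7 200.3 169.2] yaw -5.0 -> shift cm [ 0.07 -0.02  8.62] turn -0.1
```

```bash
python3 -m inch '[[[0.1,0,3],0],[[0,0,0],0],[[0,0,0],0]]'
python3 - <<'E'
from h import *
im,d,W,cm=wrist("w6"); blobs(W,im,85,125,100)
go(578.4,200.4,83,-4.9)
E
```

```text
time: 26.9
ee_pos: [579.5, 200.3, 140.3]
ee_rot: [-3.138, 0.139, -0.002]
ft_force: [0.3, 0.1, -2.7]
opening: 0.197
px(324,148) n470 c[628.8 196.1] mean[629.1 196.1 108.1] size[34.   1.1] long-axis 85.2 rgb[61. 57. 56.]
px(258,224) n2335 c[583.9 241.7] mean[586.7 239.8 109. ] size[18.5 36. ] long-axis -4.2 rgb[134. 129. 124.]
px(134,226) n3240 c[589.6 320.1] mean[591.6 316.5 106.3] size[19.1 36.4] long-axis -5.0 rgb[110. 104. 100.]
px(451,225) n2768 c[572.3 121.2] mean[575.3 123.5 107.4] size[18.3 36.6] long-axis -4.0 rgb[123. 117. 113.]
px(586,351) n1678 c[457.   16.5] mean[464.2  19.2  99. ] size[33.4 19.2] long-axis 6.2 rgb[98. 48. 19.]
px(8,379) n756 c[466.4 463.3] mean[466.3 463.   88.9] size[16.5 45.6] long-axis -17.1 rgb[113. 116. 117.]
t=26.9 at [579.8 200.4 140.5] yaw -5.1 -> shift cm [-0.15  0.02  5.75] turn -0.2
```

View pics/w6.png

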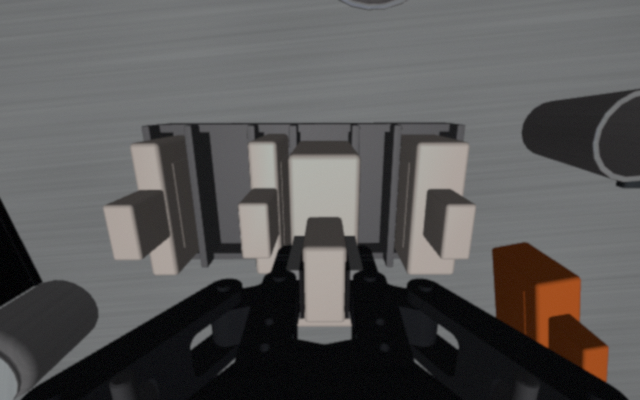

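The three placed packs stand in slots at px (165,200), (268,195), (440,195), the held one over slot2 at (322,200). Lowering.

```bash
python3 -m inch '[[[-0.1,0,2],0],[[0,0,2],0],[[0,0,1],0],[[0,0,0.5],0],[[0,0,0],0],[[0,0,0],0]]';  python3 -m inch '[[[0,0,0.2],0],[[0,0,0],0],[[0,0,0],0]]'

```

```text
time: 27.7
ee_pos: [578.5, 200.0, 84.2]
ee_rot: [-3.138, 0.14, -0.001]
ft_force: [-1.2, -1.4, -3.2]
opening: 0.192
time: 28.08
ee_pos: [578.7, 200.1, 82.5]
ee_rot: [-3.138, 0.14, -0.002]
ft_force: [-0.4, 0.2, 3.4]
opening: 0.192
```

```bash
python3 -m inch '[[[0,0,0.15],0],[[0,0,0],0],[[0,0,0],0]]'; python3 -m inch '[[[0,0,0],0],[[0,0,0],0],[[0,0,0],0],[[0,0,-1],0],[[0,0,-3],0],[[0,0,-5],0],[[0,0,-5],0],[[-5,0,0],0],[[-5,0,0],0],[[0,0,0],0],[[0,0,0],0]]' 180 90
python3 - <<'E'
from h import *
im,d,W,cm=wrist("w7"); blobs(W,im,85,125,100)
for c in [(572,121),(578,200),(582,241),(589,320)]: pack(W-np.array([0,0,8]),c)
go(400,-304,230,80)
im,d=snapshot("top"); cv2.imwrite("pics/top1.png",cv2.resize(im[85:300,150:480],None,fx=2.4,fy=2.4)[:,:,::-1])
E
```

```text
time: 28.45
ee_pos: [578.7, 200.2, 82.4]
ee_rot: [-3.138, 0.14, -0.003]
ft_force: [-4.1, -1.4, 15.0]
opening: 0.196
time: 29.82
ee_pos: [479.3, 208.7, 221.1]
ee_rot: [-3.138, 0.141, -0.003]
ft_force: [0.5, 0.1, -0.1]
opening: 0.296
px(271,68) n1397 c[583.1 241.7] mean[582.9 240.4 110.8] size[18.2 35.5] long-axis -4.5 rgb[141. 140. 135.]
px(424,69) n1629 c[572.  120.9] mean[572.  123.3 109.1] size[18.6 36.1] long-axis -5.0 rgb[131. 127. 122.]
px(172,70) n1867 c[589.3 320.2] mean[588.8 317.1 107.9] size[18.9 36.3] long-axis -4.7 rgb[117. 112. 108.]
px(324,69) n1213 c[578.5 200.6] mean[578.5 200.4 112.8] size[17.7 36.1] long-axis -4.6 rgb[158. 158. 153.]
px(3,184) n124 c[512.1 505. ] mean[509.8 505.3  87.4] size[ 6.5 20.9] long-axis -11.9 rgb[15. 15. 16.]
px(538,198) n1359 c[454.6  16.3] mean[456.4  19.3 100.5] size[36.4 19. ] long-axis 7.3 rgb[112.  55.  23.]
px(35,222) n3511 c[470.  488.4] mean[471.1 487.2  89.3] size[65.8 65.4] long-axis 87.0 rgb[128. 132. 134.]
slabtop 3515 c [572.  120.8] size [ 36.2 100. ] axis -4.8 z 69.1
tabtop 1227 c [572.2 120.8] size [18.4 35.7] axis -5.3 z 105.0
slabtop 3699 c [578.8 200.3] size [35.9 99.2] axis -5.1 z 69.1
tabtop 1193 c [578.6 200.5] size [17.7 35.8] axis -4.6 z 105.1
slabtop 1697 c [583.2 241.7] size [20.2 98.9] axis -4.9 z 69.0
tabtop 1202 c [583.1 241.8] size [18.2 35.5] axis -4.9 z 105.1
slabtop 1879 c [589.5 320. ] size [19.9 99.2] axis -4.6 z 69.1
tabtop 1250 c [589.5 320.1] size [18.9 35.8] axis -4.9 z 105.1
t=29.9 at [479.7 208.7 220.9] yaw -5.2 -> shift cm [-3.32 51.77 -0.95] turn -85.2
```

View pics/top1.png

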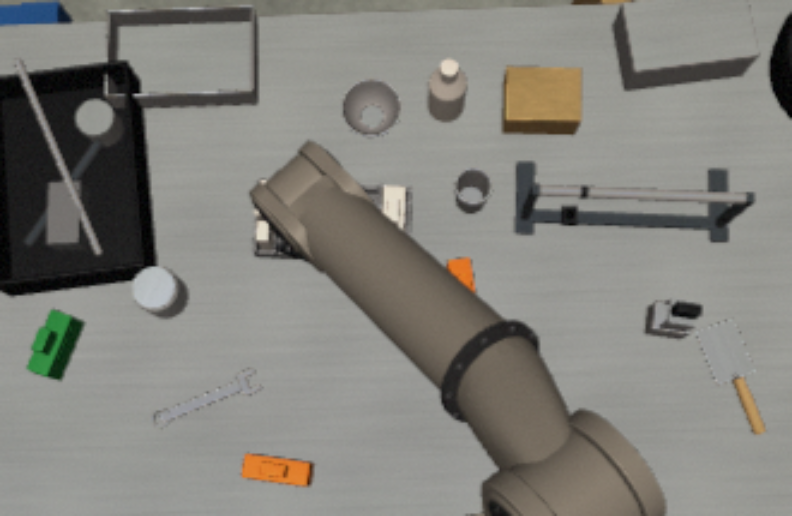

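View pics/w7.png

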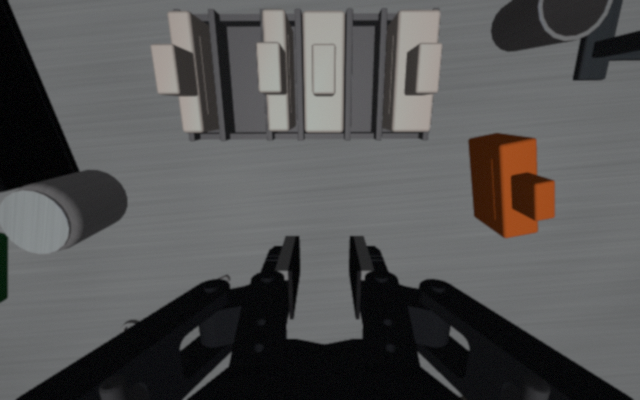

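All four packs are at slot-floor height (slab tops 77 = table reading +8). Now the thermometer.

```bash
python3 -m inch '[[[0,0,0],-10.6],[[0,0,0],-10.6],[[0,0,0],-10.6],[[0,0,0],-10.6],[[0,0,0],-10.6],[[0,0,0],-10.6],[[0,0,0],-10.6],[[0,0,0],-10.6],[[0,0,0],0]]' 0
python3 - <<'E'
from h import *
go(420,-320,260,79)
E
```

```text
time: 31.05
ee_pos: [479.4, 208.5, 220.0]
ee_rot: [-2.414, -2.008, -0.0]
ft_force: [1.0, -0.5, 0.1]
opening: 1.0
t=31.1 at [479.4 208.5 220. ] yaw 79.5 -> shift cm [-53.05   3.78  -4.04] turn 0.5
```

```bash
python3 -m inch '[[[-5.3,0.4,-0.5],0],[[-5.3,0.4,-0.5],0],[[-5.3,0.4,-0.5],0],[[-5.3,0.4,-0.5],0],[[-5.3,0.4,-0.5],0],[[-5.3,0.4,-0.5],0],[[-5.3,0.4,-0.5],0],[[-5.3,0.4,-0.5],0],[[-5.3,0.4,0],0],[[-5.3,0.4,0],0],[[0,0,0],0],[[0,0,0],0]]'
python3 - <<'E'
from h import *
im,d,W,cm=wrist("w8"); blobs(W,im,120,175,60)
go(401,-304,137,79)
im,d=snapshot("top"); cv2.imwrite("pics/top2.png",im[:,:,::-1]); np.savez("pics/top2.npz",im=im,d=d)
E
```

```text
time: 32.55
ee_pos: [423.2, -319.5, 260.2]
ee_rot: [-2.415, -2.009, -0.001]
ft_force: [-0.3, 0.0, -0.1]
opening: 0.999
px(501,136) n6751 c[ 567.8 -304.5] mean[ 566.  -299.7  163.2] size[208.9  16.4] long-axis 85.9 rgb[83. 82. 84.]
px(297,179) n956 c[ 402.7 -303.1] mean[ 403.8 -301.3  152.2] size[35.2 16.1] long-axis 79.1 rgb[22. 22. 24.]
px(624,336) n1906 c[ 705.5 -526.5] mean[ 701.4 -529.2  136.8] size[68.6 21.1] long-axis 63.4 rgb[7. 7. 8.]
px(405,352) n64 c[ 477.2 -520.9] mean[ 477.1 -520.6  123.6] size[14.9  2.9] long-axis 4.4 rgb[36. 35. 36.]
px(501,387) n751 c[ 570.7 -561.9] mean[ 566.5 -555.4  151.9] size[ 7.2 84.5] long-axis -45.4 rgb[36. 35. 35.]
t=32.6 at [ 423.5 -318.8  260.3] yaw 79.6 -> shift cm [ 1.05 -2.48 12.33] turn 0.6
```

View pics/w8.png

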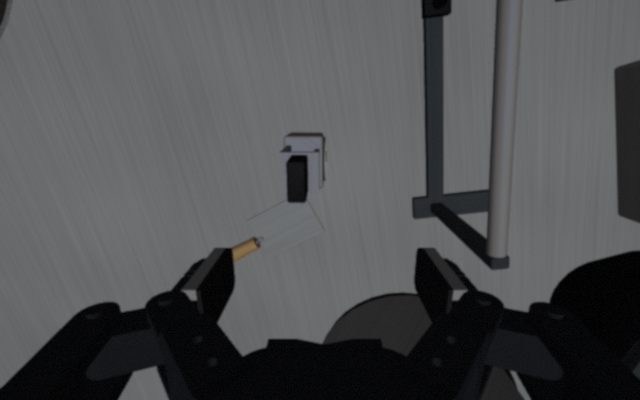

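View pics/top2.png

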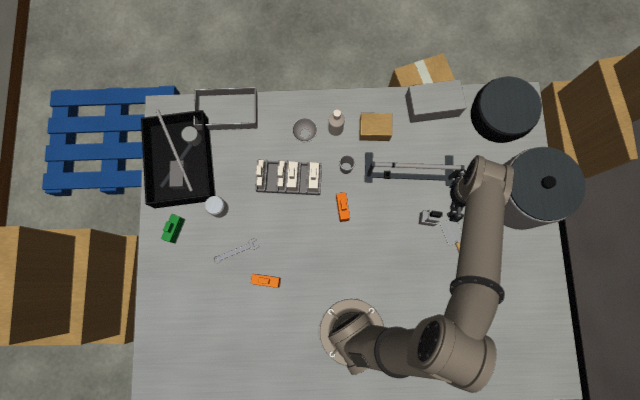

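```bash
python3 - <<'E'
from h import *
z=np.load("pics/w8.npz"); cm={**camera_model("wrist"),"rvec":z["rvec"],"tvec":z["tvec"]}
W=cloud("wrist",z["d"],cm)
near=np.hypot(W[...,0]-402,W[...,1]+303)<60
for a,b in ((56,64),(108,122),(150,160)):
    P=W[near&(W[...,2]>a)&(W[...,2]<b)]; c,s,an=rect(P[:,:2]); print(a,len(P),c,s,an,np.median(P[:,2]))
# rail
m=(W[...,2]>164)&(W[...,2]<176)&(W[...,0]>520)&(W[...,0]<620)&(W[...,1]>-420)
P=W[m]; print("rail top z",np.percentile(P[:,2],[5,50,95]).round(1)); 
f=np.polyfit(P[:,1],P[:,0],1); print("x=%.4f*y+%.1f"%tuple(f),"yaw",-np.degrees(np.arctan(f[0])), "y range",P[:,1].min(),P[:,1].max(),"x at -300",np.polyval(f,-300))
for y in range(-420,-200,10):
    q=W[(abs(W[...,1]-y)<2)&(W[...,2]>140)&(W[...,2]<180)&(W[...,0]>520)&(W[...,0]<620)]
    if len(q): print(y,len(q),q[:,0].min().round(1),q[:,0].max().round(1),q[:,2].max().round(1))
z=np.load("pics/w1.npz"); im=z["im"]; cm={**camera_model("wrist"),"rvec":z["rvec"],"tvec":z["tvec"]}
W=cloud("wrist",z["d"],cm); print(W[8,438],W[8,428],W[8,448],W[40,391]); print(im[8,425:452].sum(1))
E
```

```text
56 685 [ 403.3 -303.3] [59.1 45. ] 79.2 58.97309576513246
108 881 [ 402.6 -303.7] [40.3 36.9] 79.2 117.20241400854502
150 803 [ 402.7 -303.2] [35.2 16.1] 78.8 155.0300530218643
rail top z [164.4 166.4 167.9]
x=0.0738*y+589.9 yaw -4.220439710586136 y range -408.98861895692085 -201.88141195085143 x at -300 567.7273907685798
-410 6 556.3 566.3 166.7
-400 144 552.7 568.8 168.6
-390 90 554.1 568.9 168.4
-380 93 554.5 569.6 168.5
-370 100 555.4 569.5 168.7
-360 102 556.1 570.2 168.6
-350 104 557.1 572.4 168.4
-340 104 557.7 571.6 168.9
-330 110 558.3 572.7 168.4
-320 112 558.6 574.0 168.2
-310 126 559.4 575.6 168.3
-300 119 560.7 575.1 168.3
-290 127 561.1 575.5 168.1
-280 132 562.1 576.6 168.6
-270 135 562.4 577.0 168.4
-260 145 563.5 578.9 168.3
-250 146 564.1 579.1 168.5
-240 153 564.7 580.3 169.9
-230 157 565.5 581.0 168.5
-220 160 566.4 581.8 168.7
-210 176 567.1 582.4 169.4
[ 576.85202088 -162.32446515  166.81321126] [ 576.55179587 -155.56276365  167.61328624] [ 576.99371059 -168.9337576   166.57437054] [ 584.2747185  -159.23901285   31.9001701 ]
[301 297 303 303 289 264 224 174 117  69  43  48  54  46  50  49  56  50
  57  56  89 157 215 264 289 311 310]
```

```bash
python3 -m inch '[[[1.1,-2.4,3],0.5],[[0,0,4],0],[[0,0,3],0],[[0,0,0],0],[[0,0,0],0]]' 90 90
python3 - <<'E'
from h import *
go(402.7,-303.2,121,79.1)
E
```

```text
time: 33.28
ee_pos: [402.4, -304.4, 161.6]
ee_rot: [2.419, 2.002, 0.001]
ft_force: [0.4, -0.4, 0.2]
opening: 0.646
t=33.3 at [ 402.4 -304.4  161.6] yaw 79.2 -> shift cm [0.13 0.   4.06] turn 0.1
```

```bash
python3 -m inch '[[[0.1,0,2],0],[[0,0,2],0],[[0,0,0],0],[[0,0,0],0]]'; python3 -m inch '[[[0,0,0],0],[[0,0,0],0],[[0,0,0],0],[[0,0,0],0],[[0,0,-1],0],[[0,0,-4],0],[[0,0,-4],0],[[0,0,0],0],[[0,0,0],0]]' 255 120
python3 - <<'E'
from h import *
go(402.7,-303.2,121,79.1)
E
```

```text
time: 33.78
ee_pos: [402.5, -304.1, 121.8]
ee_rot: [2.419, 2.001, 0.001]
ft_force: [0.2, 0.3, 0.1]
opening: 0.648
time: 34.9
ee_pos: [400.5, -303.4, 209.5]
ee_rot: [-2.42, -2.001, 0.001]
ft_force: [0.1, 1.1, -3.1]
opening: 0.167
t=34.9 at [ 400.5 -303.4  209.5] yaw 79.2 -> shift cm [0.06 0.23 8.85] turn 0.1
```

```bash
python3 -m inch '[[[0,0,0],-6.6],[[-2.2,4.4,0.1],0],[[-2,4.4,0.1],0],[[0,0,0],0],[[0,0,0],0],[[0,0,0],0]]'
python3 - <<'E'
from h import *
im,d,W,cm=wrist("w9"); go(494,-348,206,85.8)
m=(W[...,2]>160)&(W[...,2]<176)&(W[...,0]>545)&(W[...,0]<600)&(W[...,1]>-420)&(W[...,1]<-100)
P=W[m]
f=np.polyfit(P[:,1],P[:,0],1); print("x=%.4f*y+%.1f"%tuple(f),"y range",P[:,1].min(),P[:,1].max())
E
```

```text
time: 35.65
ee_pos: [484.9, -351.5, 207.5]
ee_rot: [-2.3, -2.137, 0.001]
ft_force: [-0.1, 0.3, -2.6]
opening: 0.172
t=35.7 at [ 485.1 -351.7  207.9] yaw 85.8 -> shift cm [0.43 0.86 0.19] turn -0.0
x=0.0711*y+588.4 y range -407.49082929386645 -229.7866757286985
```

View pics/w9.png

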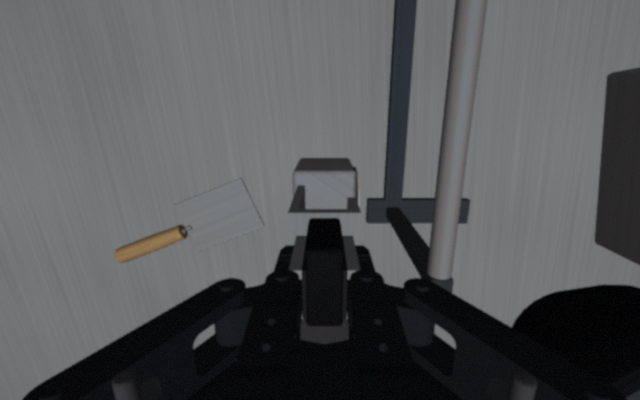

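```bash
python3 - <<'E'
from h import *
z=np.load("pics/w9.npz"); cm={**camera_model("wrist"),"rvec":z["rvec"],"tvec":z["tvec"]}
W=cloud("wrist",z["d"],cm)
near=np.hypot(W[...,0]-485,W[...,1]+345)<60
for a,b in ((138,152),(198,210),(235,250)):
    P=W[near&(W[...,2]>a)&(W[...,2]<b)]; 
    if len(P)<5: print(a,"none"); continue
    c,s,an=rect(P[:,:2]); print(a,len(P),c,s,an,np.median(P[:,2]).round(1),"xr",P[:,0].min().round(1),P[:,0].max().round(1),"y",P[:,1].max().round(1))
for y in (-250,-300,-330,-350,-370,-390):
    q=W[(abs(W[...,1]-y)<2)&(W[...,2]>150)&(W[...,2]<180)&(W[...,0]>540)&(W[...,0]<620)]; print(y,q[:,0].min(),q[:,0].max(),q[:,2].max())
E
```

```text
138 2280 [ 487.7 -334.9] [28.1 46.8] 86.0 145.3 xr 464.5 510.7 y -319.7
198 1526 [ 486. -340.] [18.8 37.2] 85.5 203.4 xr 467.0 505.1 y -329.5
235 4406 [ 486.9 -346. ] [43.1 41.1] 37.2 241.5 xr 457.5 514.8 y -332.3
-250 564.3560727869167 579.6657847259953 168.35283268448674
-300 560.7764802820567 576.7043354775716 168.23824677901464
-330 558.2949176568026 572.9903406723106 168.4109008708401
-350 556.7414784847333 572.2175445647551 168.0818212080054
-370 555.4173233755167 571.5799729280369 168.6195311554337
-390 553.8892761241424 568.9642188703202 168.2684524566284
```

```bash
python3 -m inch '[[[0.2,3,0],0],[[0.1,2,0],0],[[0,0,0],0],[[0,0,0],0]]'
python3 - <<'E'
from h import *
go(564.1,-355,207,85.8)
E
```

```text
time: 36.2
ee_pos: [535.0, -352.9, 208.2]
ee_rot: [-2.302, -2.137, 0.002]
ft_force: [-0.2, 0.3, -1.9]
opening: 0.169
t=36.2 at [ 535.  -352.9  208.2] yaw 85.8 -> shift cm [0.   2.91 0.12] turn -0.0
```

```bash
python3 -m inch '[[[0,1.5,0.1],0],[[0,1.4,0],0],[[0,0,0],0],[[0,0,0],0]]'
python3 - <<'E'
from h import *
im,d,W,cm=wrist("w10");go(564.1,-355,178,85.8)
s,p,R,a=pose()
near=np.hypot(W[...,0]-p[0],W[...,1]-p[1])<60
P=W[near&(W[...,2]>196)&(W[...,2]<209)]; c,sz,an=rect(P[:,:2]); print("roof",c,sz,an)
for y in (-310,-320): 
    q=W[(abs(W[...,1]-y)<2)&(W[...,2]>155)&(W[...,2]<180)&(W[...,0]>540)&(W[...,0]<620)]; print(y,q[:,0].min(),q[:,0].max(),q[:,2].max())
E
```

```text
time: 36.7
ee_pos: [565.1, -354.8, 207.1]
ee_rot: [-2.301, -2.138, 0.0]
ft_force: [-1.0, -0.2, -2.8]
opening: 0.168
t=36.8 at [ 564.9 -354.9  207.1] yaw 85.8 -> shift cm [-0.02 -0.08  2.91] turn -0.0
roof [ 566.3 -343.1] [18.7 37.1] 85.8
-310 560.2481820540581 575.8718446984701 168.559605796612
-320 559.5442252430951 575.2572322864722 168.3367913509852
```

View pics/w10.png

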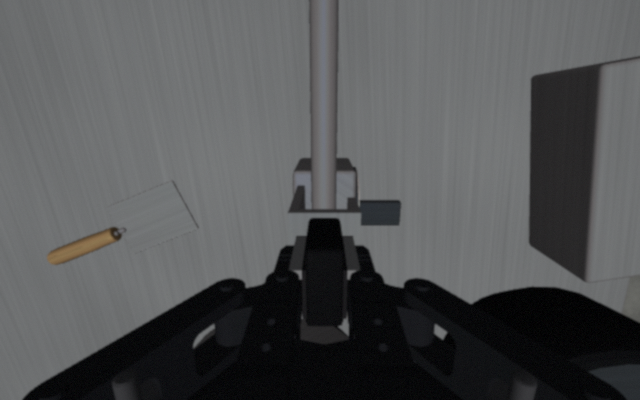

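Picture shows the bar (325,180) inside the hook between strap (295) and lip, centred on roof. Lowering on.

```bash
python3 -m inch '[[[0,-0.05,1.2],0],[[0,0,1],0],[[0,0,0.4],0],[[0,0,0],0],[[0,0,0],0]]';  python3 -m inch '[[[0,0,0.2],0],[[0,0,0],0],[[0,0,0],0]]'
```

```text
time: 37.38
ee_pos: [564.9, -354.9, 181.6]
ee_rot: [2.301, 2.138, 0.0]
ft_force: [-1.0, 0.7, -2.9]
opening: 0.172
time: 37.75
ee_pos: [564.7, -354.9, 179.4]
ee_rot: [2.302, 2.138, 0.0]
ft_force: [-0.2, -0.0, -2.6]
opening: 0.168
```

```bash
python3 -m inch '[[[0,0,0.15],0],[[0,0,0],0],[[0,0,0],0]]'
```

```text
time: 38.12
ee_pos: [564.7, -354.8, 177.8]
ee_rot: [-2.302, -2.138, -0.0]
ft_force: [0.5, 0.7, -2.7]
opening: 0.171
```

```bash
python3 -m inch '[[[0,0,0.1],0],[[0,0,0],0],[[0,0,0],0]]'
```

```text
time: 38.5
ee_pos: [564.8, -354.9, 177.2]
ee_rot: [2.301, 2.138, 0.0]
ft_force: [-0.6, 0.5, 1.6]
opening: 0.174
```

```bash
python3 -m inch '[[[0,0,0.1],0],[[0,0,0],0],[[0,0,0],0]]'
```

```text
time: 38.88
ee_pos: [564.8, -354.9, 177.1]
ee_rot: [2.301, 2.138, -0.0]
ft_force: [-3.1, 2.0, 7.8]
opening: 0.172
```

```bash
python3 -m inch '[[[0,0,-0.1],0],[[1,0,0],0],[[2,0,0],0],[[2,0,0],0],[[2,0,0],0],[[2,0,0],0],[[1,0,0],0],[[0,0,0],0],[[0,0,0],0]]'
python3 - <<'E'
from h import *
im,d,W,cm=wrist("w11");go(564.1,-355,178,85.8)
E
```

```text
time: 40.0
ee_pos: [572.6, -252.4, 177.1]
ee_rot: [-2.298, -2.139, -0.004]
ft_force: [0.2, 3.9, 6.2]
opening: 0.17
t=40.0 at [ 572.6 -252.4  177.1] yaw 85.9 -> shift cm [-10.29  -0.11  -0.13] turn 0.1
```

View pics/w11.png

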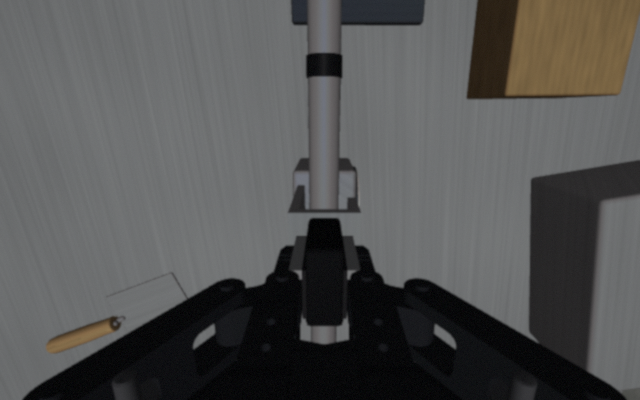

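```bash
python3 - <<'E'
from h import *
z=np.load("pics/w11.npz"); im=z["im"]; cm={**camera_model("wrist"),"rvec":z["rvec"],"tvec":z["tvec"]}
W=cloud("wrist",z["d"],cm)
col=im[45:90,318:330].sum(2).mean(1); print(col.round())
r=np.where(col<120)[0]+45; print(r.min(),r.max())
def at(v,u=324,zz=168):
    R=cv2.Rodrigues(cm["rvec"])[0]; C=-R.T@cm["tvec"]; ray=R.T@np.array([(u-cm["cx"])/cm["fx"],(v-cm["cy"])/cm["fy"],1]); return C+ray*(zz-C[2])/ray[2]
a,b=at(r.min()-.5),at(r.max()+.5); print("collar",a,b,(a+b)/2, "depth", W[r.min(),324],W[r.max(),324])
p=np.array([572.6,-252.4]); near=np.hypot(W[...,0]-p[0],W[...,1]-p[1])<60
for lo,hi,h in ((108,122,30),(168.5,180,20)):
    P=W[near&(W[...,2]>lo)&(W[...,2]<hi)]; c,s,an=rect(P[:,:2]); print(lo,len(P),c,s,an,"ymax",np.percentile(P[:,1],99.5).round(1),"-> centre y",np.percentile(P[:,1],99.5)-h,np.median(P[:,2]))
E
```

```text
[336. 335. 336. 336. 336. 334. 323. 264. 145.  73.  68.  68.  68.  68.
  67.  69.  68.  69.  68.  68.  69.  67.  66.  67.  68.  65.  68.  67.
  70.  75. 132. 236. 318. 336. 339. 339. 337. 338. 338. 338. 339. 338.
 338. 338. 337.]
54 74
collar [ 579.53777098 -157.79679858  168.        ] [ 578.89511848 -166.65344811  168.        ] [ 579.21644473 -162.22512334  168.        ] depth [ 579.52699903 -157.94318996  167.62076972] [ 578.90190424 -166.56654866  169.21759648]
108 1056 [ 575.7 -235.2] [27.1 47. ] 85.7 ymax -220.6 -> centre y -250.56296515050073 114.962483413842
168.5 1532 [ 575. -222.] [56.3 37.1] 86.0 ymax -228.1 -> centre y -248.07964453410867 173.0841282181426
```

```bash
python3 -m inch '[[[1,0,0],0],[[2,0,0],0],[[2,0,0],0],[[2,0,0],0],[[1,0,0],0],[[0,0,0],0],[[0,0,0],0]]'
python3 - <<'E'
from h import *
go(578.2,-164,177,85.8)
im,d,W,cm=wrist("w12")
p=pose()[1]; near=np.hypot(W[...,0]-p[0],W[...,1]-p[1])<60
P=W[near&(W[...,2]>108)&(W[...,2]<120)]; print("box centre y",np.percentile(P[:,1],[98,99,99.5])-30, "x at end",rect(P[:,:2]))
im,d=snapshot("scene"); cv2.imwrite("pics/s1.png",cv2.resize(im[200:350,120:330],None,fx=3.6,fy=3.6,interpolation=cv2.INTER_CUBIC)[:,:,::-1])
E
```

```text
time: 40.92
ee_pos: [578.3, -174.1, 177.1]
ee_rot: [-2.3, -2.138, -0.003]
ft_force: [-0.8, 2.0, 4.8]
opening: 0.172
t=40.9 at [ 578.3 -174.1  177.1] yaw 85.8 -> shift cm [ 1.01 -0.08  0.01] turn 0.0
box centre y [-172.70987365 -172.49658229 -172.42041858] x at end (array([ 581.3, -157.4]), array([27.9, 46.9]), 85.7)
```

View pics/s1.png

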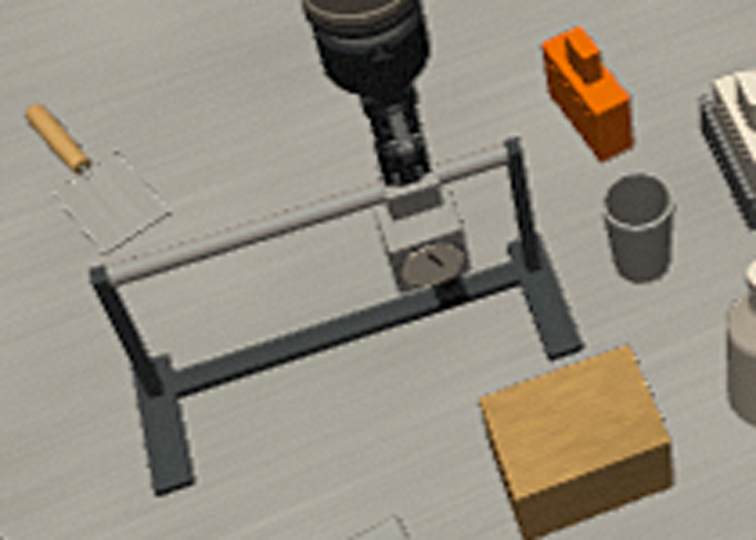

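View pics/w12.png

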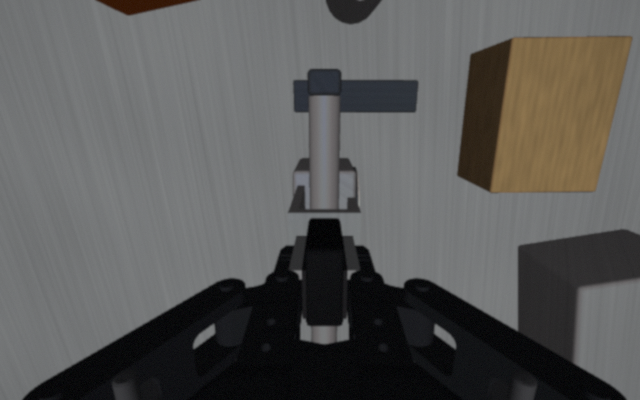

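Scene shows it hanging on the bar, dial outward, left of the pointer (450,292) by about 1 cm; sliding the rest.

```bash
python3 -m inch '[[[0.5,-0.05,0],0],[[0.55,0,0],0],[[0,0,0],0],[[0,0,0],0],[[0,0,0],0]]'
python3 - <<'E'
from h import *
im,d,W,cm=wrist("w13")
p=pose()[1]; print(p);near=np.hypot(W[...,0]-p[0],W[...,1]-p[1])<60
P=W[near&(W[...,2]>108)&(W[...,2]<120)]; print("box centre y",np.percentile(P[:,1],[98,99,99.5])-30)
im,d=snapshot("scene"); cv2.imwrite("pics/s2.png",cv2.resize(im[225:325,180:310],None,fx=6,fy=6,interpolation=cv2.INTER_CUBIC)[:,:,::-1])
E
```

```text
time: 41.65
ee_pos: [578.4, -165.7, 177.1]
ee_rot: [2.302, 2.137, 0.0]
ft_force: [-0.2, -1.9, 6.5]
opening: 0.171
[ 578.40509156 -165.6831243   177.08480795]
box centre y [-164.61394233 -164.42024923 -164.18052727]
```

View pics/s2.png

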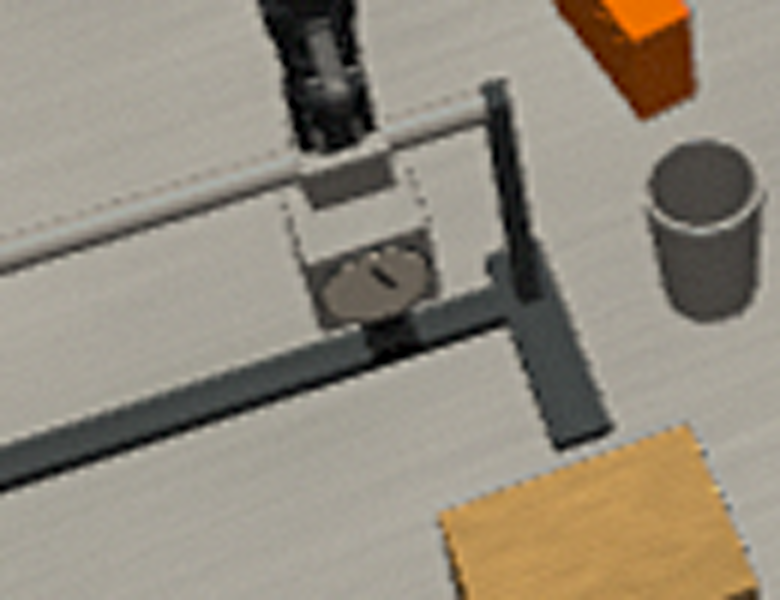

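```bash
python3 -m inch '[[[0.25,0,-0.05],0],[[0,0,0],0],[[0,0,0],0],[[0,0,0],0]]'
python3 - <<'E'
from h import *
im,d,W,cm=wrist("w14")
p=pose()[1]; print(p);near=np.hypot(W[...,0]-p[0],W[...,1]-p[1])<60
P=W[near&(W[...,2]>108)&(W[...,2]<120)]; print("box centre y",np.percentile(P[:,1],[98,99,99.5])-30)
E
```

```text
time: 42.25
ee_pos: [578.2, -162.5, 177.1]
ee_rot: [-2.302, -2.138, 0.0]
ft_force: [-0.8, -3.4, 2.5]
opening: 0.171
[ 578.1911658  -162.40442676  177.08815724]
box centre y [-161.38705534 -161.25197473 -161.06287185]
```

```bash
python3 -m inch '[[[0,0,0],0],[[0,0,0],0],[[0,0,0],0],[[0,0,0],0]]' 150; python3 -m inch '[[[0,0,-1],0],[[0,0,-2],0],[[0,0,-3],0],[[0,0,-3],0],[[-2,0,-1],0],[[-4,0,0],0],[[-4,0,0],0],[[0,0,0],0],[[0,0,0],0]]'
python3 - <<'E'
from h import *
im,d,W,cm=wrist("w15"); blobs(W,im,160,240,60)
p=(578,-162)
near=np.hypot(W[...,0]-p[0],W[...,1]-p[1])<60
for lo,hi in ((108,122),(170.5,180),(204,216)):
    P=W[near&(W[...,2]>lo)&(W[...,2]<hi)]; c,s,an=rect(P[:,:2]); print(lo,len(P),c,s,an,np.median(P[:,2]).round(1))
im,d=snapshot("scene"); cv2.imwrite("pics/s3.png",cv2.resize(im[225:325,180:310],None,fx=6,fy=6,interpolation=cv2.INTER_CUBIC)[:,:,::-1])
E
```

```text
time: 42.8
ee_pos: [578.3, -162.1, 177.2]
ee_rot: [-2.301, -2.138, -0.0]
ft_force: [0.0, 0.1, 0.2]
opening: 0.412
time: 43.92
ee_pos: [571.4, -261.4, 278.5]
ee_rot: [2.301, 2.138, 0.002]
ft_force: [-0.3, 0.3, -0.7]
opening: 0.411
px(324,139) n7881 c[ 569.7 -260.3] mean[ 574.5 -222.9  175.9] size[295.7  36.9] long-axis 84.9 rgb[85. 85. 88.]
108 412 [ 587.4 -179.5] [61.6 33.5] 32.6 114.6
170.5 1469 [ 578.4 -161.9] [39.2 37. ] 85.6 173.2
204 1510 [ 577.4 -161.9] [35.7 15.7] 86.4 211.0
```

View pics/w15.png

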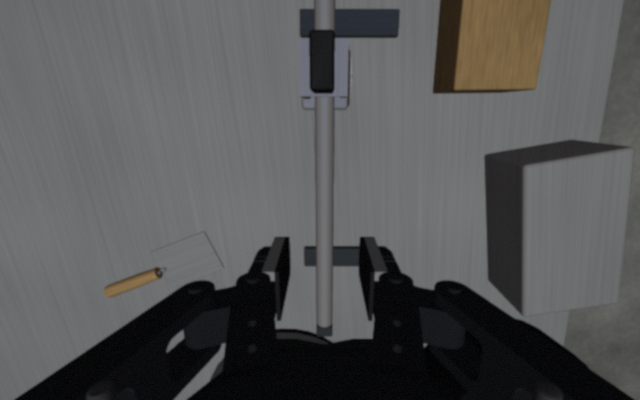

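View pics/s3.png

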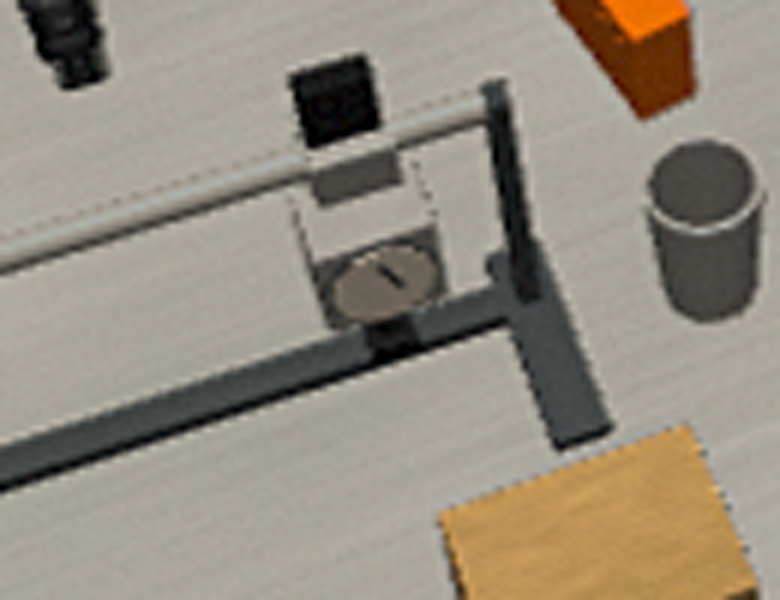

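Thermometer hangs upright, roof centre y −161.9 against the mark at −162.2, gripper clear. Final check of tray and bystanders.

```bash
python3 -m inch '[[[-3,-3,-1],0],[[-3,-3,0],0],[[0,0,0],0],[[0,0,0],0],[[0,0,0],0],[[0,0,0],0],[[0,0,0],0],[[0,0,0],0],[[0,0,0],0],[[0,0,0],0]]'
python3 - <<'E'
from h import *
im,d=snapshot("top"); cv2.imwrite("pics/top3.png",cv2.resize(im[85:300,150:480],None,fx=2.4,fy=2.4,interpolation=cv2.INTER_CUBIC)[:,:,::-1])
W=cloud("top",d); blobs(W,im,112,130,20)
z=np.load("pics/top0.npz")["im"]
df=np.abs(im.astype(int)-z).max(2); 
n,l,st,ce=cv2.connectedComponentsWithStats((df>60).astype(np.uint8))
for i in range(1,n):
    if st[i,4]>15: print("changed",ce[i].round(),st[i,4])
im,d=snapshot("scene"); cv2.imwrite("pics/s4.png",im[:,:,::-1])
E
```

```text
time: 45.28
ee_pos: [506.8, -317.5, 287.3]
ee_rot: [-2.302, -2.138, -0.0]
ft_force: [-0.0, -0.4, -0.5]
opening: 0.414
px(475,107) n62 c[ 802.2 -490.9] mean[ 796.1 -488.   121.2] size[ 18.9 115. ] long-axis -6.1 rgb[11. 10. 10.]
px(159,114) n34 c[810.1 692.2] mean[812.1 692.3 118.6] size[45.6 10.4] long-axis 22.2 rgb[136. 132. 129.]
px(336,120) n84 c[767.4  27.4] mean[764.9  28.7 120.2] size[48.6 47.3] long-axis 88.0 rgb[159. 147. 135.]
px(258,170) n35 c[586.2 318.9] mean[585.6 319.2 115.8] size[16.2 34.9] long-axis -7.5 rgb[209. 201. 185.]
px(280,170) n39 c[580.2 240.6] mean[580.5 240.7 116.1] size[15.3 33.6] long-axis -0.6 rgb[213. 205. 190.]
px(291,171) n38 c[575.  199.8] mean[575.3 199.5 115.7] size[17.5 35. ] long-axis -7.1 rgb[215. 208. 192.]
px(388,171) n41 c[ 566.7 -155.3] mean[ 564.4 -150.2  117.4] size[45.4 24.5] long-axis 81.5 rgb[119. 117. 115.]
px(313,173) n32 c[568.3 120.5] mean[566.6 121.1 115.6] size[14.6 35.1] long-axis -1.5 rgb[215. 207. 192.]
px(519,222) n49 c[ 363.7 -603.5] mean[ 365.4 -596.4  121.6] size[109.8  15.6] long-axis 66.3 rgb[64. 60. 58.]
px(39,284) n371
[... 233 characters left out ...]
3
changed [508. 163.] 18
changed [313. 175.] 214
changed [494. 191.] 639
changed [391. 172.] 41
changed [259. 181.] 43
changed [280. 182.] 39
changed [316. 207.] 53
changed [371. 210.] 61
changed [367. 214.] 25
changed [296. 216.] 92
changed [436. 214.] 77
changed [426. 221.] 102
changed [315. 221.] 27
changed [294. 230.] 79
changed [370. 224.] 28
changed [505. 234.] 20
changed [265. 242.] 191
changed [610. 246.] 44
changed [552. 263.] 283
changed [535. 305.] 2496
changed [628. 274.] 39
changed [496. 311.] 33
changed [355. 318.] 16
changed [497. 326.] 30
changed [336. 331.] 18
changed [474. 335.] 59
changed [436. 361.] 242
changed [484. 363.] 160
changed [348. 368.] 37
changed [402. 365.] 20
```

View pics/top3.png

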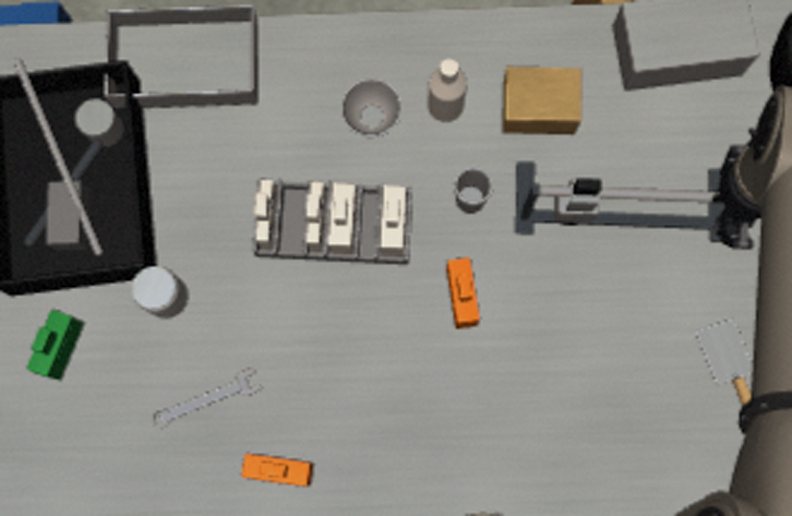

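View pics/s4.png

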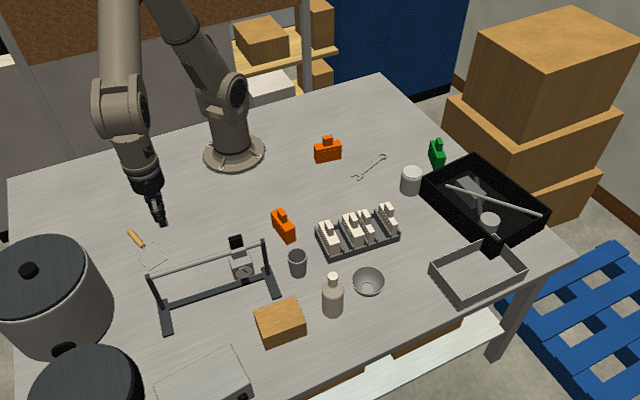

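All packs stand in the tray at px (258–313,172), the thermometer hangs at (388,171), and changes appear only where packs, thermometer or arm moved. Handing in.

```bash
python3 - <<'E'
from workcell import manip
print(manip.hand_in())
E
```

```text
the job is handed in; nothing more can be done
None
```

The job is handed in at about 45 s. All four cold packs on the bench are in the tray, and the thermometer hangs on the rail at the mark.

- **Packs:** The two thick ones are in slots 0 and 2, and the two thin ones are in slots 3 and 5. The floor stopped each one as I lowered it. Afterwards each slab top read 77 mm, the table reading plus the 8 mm floor height. They are aligned with the slots to about half a degree. The largest offset is the slot 3 pack, 1.5 mm from the slot's centre.
- **Thermometer:** I hooked it on about 105 mm to the right of the rail's middle and slid it along while it stayed hooked. After release it hangs upright, with its centre at y = −161.9 mm against the mark at −162.2 mm. The gripper is clear of it.
- **Other things:** A before/after comparison from the top camera showed changes only at the packs, the thermometer and the arm. The arm hid part of the spatula in that last picture, and the scene picture shows it in place. I saw no knocked pack and no grip slip.
- **Disagreement:** The top camera's depth reads a few millimetres off from the wrist camera, so I relied on the wrist camera. During the slide, box-edge readings put the thermometer's centre up to 1 mm further along. I trusted the roof and tab reading taken after release.

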